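# Load a UV curing stand with electrode plates, close the lamp over them and start the timer

### The arm

A 7-joint arm with a two-finger parallel gripper is mounted at the origin on the work surface. World frame = base frame: x ahead of the robot, y to its left, z up, the work surface at z = 0. Lengths are in m, angles in rad, forces in N, time in s.
With the tool pointing down it reaches from about 0.35 to 0.9 m from the base axis. Payload 8.1 kg.
Tool frame: the origin (TCP) lies at the centre of the arm's flange, where the gripper is bolted on; the fingertips stand 178 mm ahead of it and the grasp point (between the pads) lies 159 mm ahead of it; x points along the fingers, z is the direction in which the jaws open and shut, and the axes are right-handed (so a half turn about x gives the same grasp; the last joint's range is limited). The gripper opens to 92 mm and grips with 3 to 60 N. Pads are 19 mm wide; open, the fingers measure 130 mm over their backs; the gripper's body (75 mm by 190 mm) begins 47 mm behind the grasp point.
Start: joints at [1.174, 0.434, 0.025, 1.573, -0.012, 1.134, -0.075], TCP at [0.181, -0.598, 0.405] pointing down, gripper open.
Joint ranges: [-2.62, 2.62], [-0.44, 2.09], [-1.27, 1.32], [0.08, 2.57], [-1.32, 4.46], [0.12, 2], [-2.74, 2.74]. Speed limits (rad/s): [2.22, 2.22, 3.01, 3.01, 3.14, 3.14, 3.14].

### API

Orientations are given as a rotation vector (axis times angle).
In Python, from cell import arm, get_image, search_frame, pinpoint gives the robot as it stands.
- The arm moves only by the tool arm_command, never from a script. Its argument "motion" is a list of rows, each a list of 7 numbers: the finger opening in mm, from 0 to 91.8, then the shift along the tool's x, y, z in mm, then the turn, a rotation vector about the tool's x, y, z in degrees. In form: [[fingers, x, y, z, ax, ay, az], ...]. A call has 1 to 5 rows; each row shifts and turns the commanded pose from where the row before left it, along the tool's axes as they then stand; what a row does not reach is not made up. A row lasts 1/8 s, in which the tool goes at most 62.5 mm and 10.7 degrees, less where a joint would pass 70% of its speed; a pose out of reach is approached as far as the arm can. A call with a gripper value outside its range is refused whole. The fingers move at their own pace and stop on an object; "newtons" is the grip in N (left out, the last holds). Time passes only in rows, so rows that do not move let the fingers close. It gives the time, the measured TCP pose, the force and the opening at its end, in the units of the state.
- arm.observe(): the state, without advancing time (a new reading comes with each control period).
- get_image(name): name is "scene" or "top"; returns a dict with "frame" (400x640x3 uint8, red, green, blue), "range_z" (400x640 float32, m along the optical axis (not along the pixel's ray), 0 where there is no reading), "K" (3x3 intrinsics, pixels), "origin" and "rotation" of the camera in the world. Camera axes: x right, y down, z forward; pixel columns grow to the right and rows downward; lengths in m; the calibration is good to about 2 mm. A picture is of the moment at which its call begins.
- arm.sign_off(): hands the job in, once; it reports no verdict.
Trained networks look in the newest picture that a camera, given by its name, has taken for a name from the list of things; names that differ only in an ending like _2 or _b are one class to them, and where a whole thing is asked for, a point or a joint stands for the part that bears it (a point fixed in the world has none). Each returns a list of dicts, best first, with "p" (0 to 1); they miss things now and then, are a little off and sometimes report something else, mostly with a low value. They report only what shows in the picture. A call takes as long as a camera call.
- search_frame(camera, target): "point" ([x, y, z] in m, in world coordinates, good to about 4 mm: the middle of the surface that is visible of it).
- pinpoint(camera, target): "point" ([x, y, z] in m, in world coordinates, good to about 4 mm: a listed point, or the origin of a listed thing).
The state is a dict: "clock": time; "joints": joint angles; "dq": joint speeds; "joint_efforts": joint torques, N m; "position": TCP position; "ee_rot": TCP orientation; "force": force on the tool from outside, world axes, zero at the start; "ft_torque": the same for the moment, N m; "width": opening from 0.0 (shut) to 1.0 (fully open).
Only numpy, scipy, OpenCV 4.12 (cv2) and the standard library are available. Lean on these libraries where they do the work, as an engineer would, in place of code of your own. Each camera call takes 0.05 s, during which the arm holds its last target. There are 200 camera calls.

### The job

Cure the electrode plates under the UV lamp: swing the lamp right out from above the tray to the side, then lay every graphite plate from the bench flat on the tray's floor, lug up and square with the tray's sides, none on top of another (two L-shaped plates fit only nested head to tail). When all are in, swing the lamp back so that its head is centred over the tray, and only then start the exposure by turning the timer knob clockwise to its quarter-turn mark. Leave the beaker, the flask and the bottle where they stand.

Things in the scene. Friction and masses are not known exactly. Their poses are not given: they have to be found in the camera images.
- tray (a point): Centre of the steel tray's floor, 14 mm above the bench; x, y along the tray's sides, z up. Inside it is 135 mm along x, 232 mm along y; walls 6 mm thick, 12 mm above the floor. Four plates fit with about 5 mm between plates and to the walls: strips side by side in one half, L's nested in the other. Fixed on the stand's white base plate (10 mm thick, tray x -85..227, y -128..128 mm), which does not move.
- mast (a point): A point on the axis of the lamp's vertical hinge, 155 mm above the bench: a steel mast of 22 mm diameter, 265 mm high, standing 190 mm from the tray's centre along the tray's +x (beyond the tray as seen from the robot).
- lamp (a joint): Swing of the lamp arm about the mast, rad, -0.35 to 1.65. 0: centred over the tray. Positive turns anticlockwise seen from above and carries the lamp to the tray's -y side (robot's right), where it is parked; at 1.35 the head is just wholly beside the tray. The hinge is stiff (0.3 N m, some 2 N at the handle) and stays where it is left.
- lamp_window (a point): Centre of the underside of the lamp head, 138 mm above the bench, 190 mm from the mast's axis. The head is a white box 90 mm (along the arm) x 180 mm (across it) x 45 mm high, top 183 mm above the bench, on an arm 22 mm wide from the mast.
- lamp_handle (a point): Point on the lamp's handle at the height to grip, 218 mm above the bench: a black upright round grip, 22 mm diameter, standing on the lamp head from 188 to 245 mm above the bench, 155 mm from the mast's axis. It may be gripped from above at any yaw, or pushed.
- timer (a joint): Timer knob, rad, 0 (off) to 3.14, growing clockwise seen from above; starts close to off. At 0 its bar grip lies along the tray's x, white pointer towards the tray's -x (the robot); at the quarter-turn mark (1.57) the bar lies along the tray's y, pointer towards +y. Friction 0.05 N m; stays where it is left.
- timer_grip (a point): Middle of the timer knob's bar grip, on its axis, 87 mm above the bench: bar 49 mm long, 14 mm wide, 64 to 94 mm above the bench, on a disc of 52 mm diameter. It is on a grey control box 96 x 96 mm, 50 mm high, centred at tray x 150, y -155 mm; black ticks surround it, long ones at off and each quarter turn.
- flag_a: L-shaped dark graphite plate, 8 mm thick, about 180 g, with an upright brass lug, 12 mm along its x, 36 mm along its y, 8 to 44 mm above the underside. Origin: on the underside below the lug and the centre of mass. In its own frame the broad part spans x -29..41, y -50..10 mm, the tab x -29..7, y 10..70 mm. Grip the lug across its 12 mm, from above. May be absent.
- flag_b: L-shaped dark graphite plate, 8 mm thick, about 180 g, with an upright brass lug, 12 mm along its x, 36 mm along its y, 8 to 44 mm above the underside. Origin: on the underside below the lug and the centre of mass. In its own frame the broad part spans x -29..41, y -50..10 mm, the tab x -29..7, y 10..70 mm. Grip the lug across its 12 mm, from above. May be absent.
- strip_a: Rectangular dark graphite plate (strip), 60 mm (own x) x 106 mm (own y), 8 mm thick, about 180 g, with an upright brass lug, 12 mm along its x, 36 mm along its y, 8 to 44 mm above the underside. Origin: on the underside below the lug and the centre of mass. Grip the lug across its 12 mm, from above. May be absent.
- strip_b: Rectangular dark graphite plate (strip), 60 mm (own x) x 106 mm (own y), 8 mm thick, about 180 g, with an upright brass lug, 12 mm along its x, 36 mm along its y, 8 to 44 mm above the underside. Origin: on the underside below the lug and the centre of mass. Grip the lug across its 12 mm, from above. May be absent.
- beaker: Glass beaker, 68 mm diameter, 90 mm high, a bystander on the bench. Origin: centre of its underside.
- flask: Conical glass flask, 70 mm wide, 110 mm high, a bystander on the bench. Origin: centre of its underside.
- bottle: White bottle with a red cap, 64 mm diameter, 150 mm high, a bystander on the bench. Origin: centre of its underside.

How it is judged:
By the outcome, as a careful person would: the job done as asked, in the order asked, and still so for the second after the job is handed in, with the robot touching nothing.
Of flag_a, flag_b, strip_a, strip_b only 3 to 4 are there at a start; the rules pass over those that are not, and their reading is None.
At some moment in a run one of flag_a, flag_b, strip_a, strip_b may be knocked a few centimetres aside while the robot is not near it.
Once in a run the grip may slacken for a moment while it holds something.
It also fails if it takes over 210 s, if anything falls off the work surface, if the arm or the gripper's body presses on something with over 40 N, if the wrist force passes 120 N, or if a joint passes its speed limit or range.

## Working session

There is one attempt and no reset: what is moved stays moved. The work goes in short steps, Python scripts to look and compute and a tool call to move; the robot and the scene stay as the last step left them, time stands still between calls to the robot, and variables do not carry over. Pictures are saved under pics/ and viewed, about 12 in all and at most 16, crops included, and the job is handed in when it is done.

Besides the shell and the picture viewer there is one more tool, called as name(argument=value, ...) on one line, values as JSON. arm_command: Moves the arm, as the interface text tells. Its arguments: {"type":"object","properties":{"motion":{"type":"array"},"newtons":{"type":"number"}},"required":["motion"]}

```bash
mkdir -p pics; cat > h.py <<'E'
import numpy as np, cv2
from scipy.spatial.transform import Rotation as R
from cell import arm,get_image,search_frame,pinpoint
def save(im,name): cv2.imwrite('pics/'+name,cv2.cvtColor(im,cv2.COLOR_RGB2BGR))
def cloud(d):
    z=d['range_z'];K=np.array(d['K']);v,u=np.mgrid[:z.shape[0],:z.shape[1]]
    c=np.stack([(u-K[0,2])/K[0,0]*z,(v-K[1,2])/K[1,1]*z,z],-1)
    return c@np.array(d['rotation']).T+np.array(d['origin'])
def proj(d,P):
    K=np.array(d['K']);c=(np.atleast_2d(P)-np.array(d['origin']))@np.array(d['rotation'])
    return (c/c[:,2:])@K.T
E
python3 - <<'E'
from h import *
s=arm.observe();print({k:np.round(v,3) for k,v in s.items()});print(R.from_rotvec(s['ee_rot']).as_matrix().round(3))
ims=[]
for c in ['scene','top']:
    d=get_image(c);save(d['frame'],c+'0.png');print(c,np.round(d['origin'],3),np.round(d['rotation'],2).tolist())
    for t in ['tray','mast','lamp_window','lamp_handle','timer_grip','flag_a','strip_a','beaker','flask','bottle']:
        print(t,[(np.round(q['point'],3).tolist(),round(q['p'],2)) for q in pinpoint(c,t)][:5])
E
```

```text
{'clock': np.float64(0.0), 'joints': array([ 1.174,  0.435,  0.025,  1.574, -0.012,  1.134, -0.075]), 'dq': array([-0.   ,  0.   ,  0.001,  0.001, -0.001,  0.001, -0.   ]), 'joint_efforts': array([ 0.0000e+00, -6.6786e+01,  9.8500e-01, -3.1446e+01, -6.1000e-02,
        4.3000e-02,  0.0000e+00]), 'position': array([ 0.181, -0.598,  0.404]), 'ee_rot': array([ 0.991,  1.335, -0.99 ]), 'force': array([ 0.078,  0.16 , -0.286]), 'ft_torque': array([ 0.006, -0.007, -0.004]), 'width': np.float64(1.001)}
[[-0.001  0.957  0.29 ]
 [ 0.001  0.29  -0.957]
 [-1.    -0.    -0.002]]
scene [ 1.249 -0.15   0.84 ] [-1.86, -1.58, 0.67]
tray []
mast [([0.678, -0.026, 0.154], 0.9)]
lamp_window []
lamp_handle [([0.526, -0.032, 0.218], 0.87)]
timer_grip [([0.628, -0.175, 0.087], 0.79)]
flag_a [([0.501, 0.378, 0.003], 0.95), ([0.429, 0.24, 0.003], 0.62)]
strip_a [([0.59, 0.224, -0.003], 0.84), ([0.403, -0.26, 0.003], 0.75)]
beaker [([0.448, -0.461, 0.003], 0.6), ([0.686, 0.404, -0.001], 0.58)]
flask [([0.587, -0.425, -0.001], 0.88)]
bottle [([0.685, 0.407, 0.0], 0.8), ([0.588, 0.224, -0.0], 0.61)]
top [ 0.245 -0.025  1.769] [-2.12, 2.12, -0.18]
tray []
mast [([0.679, -0.023, 0.151], 0.86)]
lamp_window [([0.488, -0.036, 0.135], 0.71)]
lamp_handle []
timer_grip []
flag_a [([0.427, 0.239, 0.001], 0.94), ([0.503, 0.381, -0.002], 0.82)]
strip_a [([0.588, 0.226, 0.001], 0.84), ([0.402, -0.26, 0.004], 0.79), ([0.487, -0.013, 0.015], 0.52)]
beaker [([0.522, -0.033, 0.221], 0.19)]
flask [([0.583, -0.43, 0.001], 0.54)]
bottle [([0.688, 0.412, 0.001], 0.62)]
```

View both.

```bash
sed -i "s/np.array(d\['rotation'\])/R.from_rotvec(d['rotation']).as_matrix()/" h.py; cat h.py | grep rotvec | head -3
```

```text
return c@R.from_rotvec(d['rotation']).as_matrix().T+np.array(d['origin'])
    K=np.array(d['K']);c=(np.atleast_2d(P)-np.array(d['origin']))@R.from_rotvec(d['rotation']).as_matrix()
```

View pics/scene0.png

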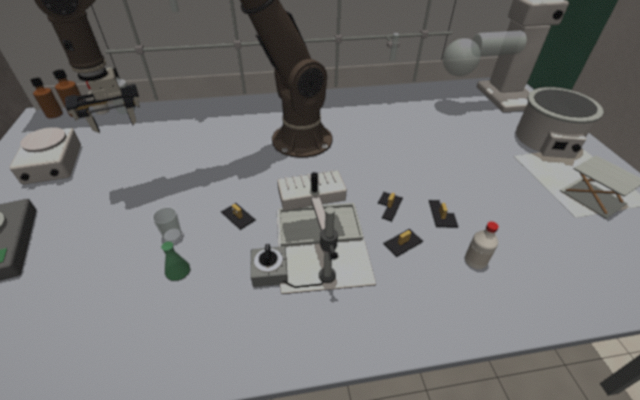

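View pics/top0.png

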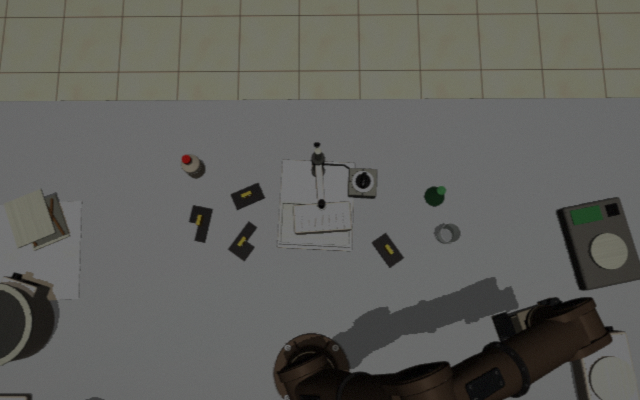

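```bash
cat >> h.py <<'E'
def rect(P):
    (c,s,a)=cv2.minAreaRect(np.float32(P[:,:2]*1000)); return np.round(c,1),np.round(s,1),round(a,1)
def plates(c='top',show=True,d=None):
    "dark plate blobs and brass lugs, seen from camera c: centre, size, angle"
    d=d or get_image(c);P=cloud(d);f=d['frame'].astype(int)
    hsv=cv2.cvtColor(d['frame'],cv2.COLOR_RGB2HSV);out=[]
    brass=((hsv[...,1]>110)&(hsv[...,0]>12)&(hsv[...,0]<35)&(P[...,2]>.01)&(P[...,2]<.09)).astype(np.uint8)
    ok=(abs(P[...,1])<.5)&(P[...,0]>.3)&(P[...,0]<.8)
    n,l,st,ce=cv2.connectedComponentsWithStats(brass*ok.astype(np.uint8))
    for i in range(1,n):
        if st[i,4]<8: continue
        q=P[l==i]; q=q[q[:,2]>np.percentile(q[:,2],50)-.012]; out.append(('lug',np.round(ce[i]),np.round(np.r_[q[:,:2].mean(0),np.median(q[:,2])]*1000),rect(q)))
    dark=((f.max(-1)<60)&(P[...,2]<.035)&(P[...,2]>.0)|(brass>0))&ok
    n,l,st,ce=cv2.connectedComponentsWithStats(dark.astype(np.uint8))
    for i in range(1,n):
        if 150<st[i,4]<2500: out.append(('dark',st[i,4],np.round(ce[i]),rect(P[l==i])))
    if show:
        for o in out: print(*o)
    return d,P,out
E
python3 - <<'E'
from h import *
d,P,o=plates('top')
print('K',np.round(d['K'],1).tolist())
r=(P[...,0]>.35)&(P[...,0]<.8)&(abs(P[...,1]+.03)<.16)
f=d['frame'].astype(int)
for lo,hi in((.006,.03),(.02,.032),(.115,.2),(.045,.055)):
    m=(r&(P[...,2]>lo)&(P[...,2]<hi)).astype(np.uint8)
    n,l,st,ce=cv2.connectedComponentsWithStats(m)
    for i in range(1,n):
        if st[i,4]>60: print(lo,st[i,4],rect(P[l==i]))
d2,P2,o2=plates('scene')
big=cv2.resize(d['frame'][140:280,170:420],None,fx=3.2,fy=3.2,interpolation=cv2.INTER_CUBIC)
save(cv2.convertScaleAbs(big,alpha=1.6),'top0c.png')
big=cv2.resize(d2['frame'][160:300,200:480],None,fx=2.8,fy=2.8,interpolation=cv2.INTER_CUBIC)
save(big,'scene0c.png')
E
```

```text
lug [246. 194.] [588. 222.  45.] (array([588.6, 221.9]), array([12.7, 34.8]), 21.9)
lug [199. 220.] [501. 381.  41.] (array([500.7, 382.1]), array([17.6, 36.3]), 75.1)
lug [242. 241.] [427. 233.  43.] (array([426.9, 233.6]), array([11.7, 34.2]), 49.5)
lug [389. 249.] [ 398. -260.   46.] (array([ 398.5, -261.6]), array([34.5, 13. ]), 35.2)
dark 484 [247. 196.] (array([588.3, 223.9]), array([ 62. , 105.3]), 23.4)
dark 504 [201. 221.] (array([491.8, 389.8]), array([ 72.2, 121.3]), 80.5)
dark 504 [243. 242.] (array([431.2, 224.3]), array([ 71.2, 118.1]), 54.6)
dark 516 [387. 250.] (array([ 398.4, -260.4]), array([105.1,  59.9]), 34.7)
K [[514.4, 0.0, 312.1], [0.0, 514.4, 202.6], [0.0, 0.0, 1.0]]
0.006 2818 (array([558.6, -16.7]), array([265.4, 317.6]), 87.1)
0.006 901 (array([606.4, -93.2]), array([109. , 205.2]), 87.9)
0.02 140 (array([492.6,  58.9]), array([ 96.1, 152.8]), 86.9)
0.02 138 (array([435.4, -34. ]), array([197.3,  55.2]), 89.4)
0.115 354 (array([615. , -24.8]), array([153.5,  38.8]), 0.4)
0.115 1657 (array([487.5, -37.3]), array([ 92., 180.]), 4.0)
0.045 213 (array([ 628.8, -159.3]), array([58.8, 96.2]), 89.0)
lug [391. 200.] [437. 231.  42.] (array([432.7, 232.3]), array([11.8, 37.1]), 55.0)
lug [237. 211.] [ 409. -259.   42.] (array([ 405.3, -260.1]), array([34.1, 12. ]), 33.4)
lug [443. 211.] [510. 378.  39.] (array([507.3, 379.3]), array([ 9.9, 33.4]), 79.5)
lug [404. 237.] [596. 220.  41.] (array([593.9, 221.8]), array([13.5, 36.8]), 25.3)
dark 311 [390. 205.] (array([437. , 222.6]), array([ 62.1, 119.7]), 55.7)
dark 415 [442. 215.] (array([498.8, 389.1]), array([ 65.3, 120.9]), 78.8)
dark 356 [238. 217.] (array([ 405.1, -261.1]), array([105.2,  55.6]), 33.8)
dark 469 [402. 243.] (array([594.4, 221.6]), array([ 55.8, 102.1]), 23.4)
```

View pics/top0c.png

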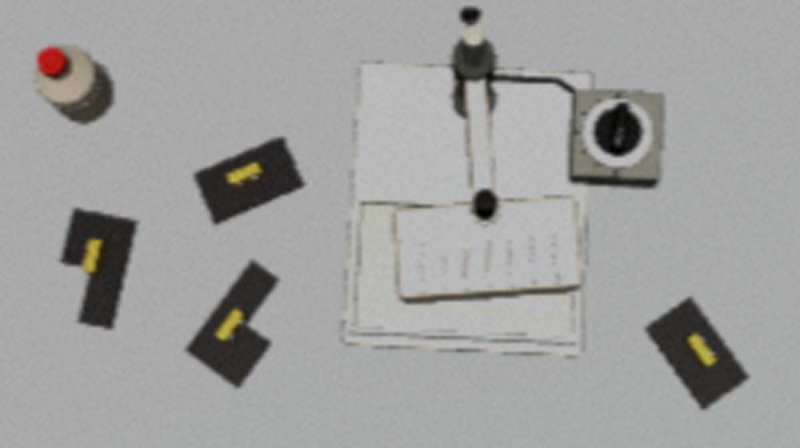

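```bash
cat >> h.py <<'E'
def pose():
    s=arm.observe();M=R.from_rotvec(s['ee_rot']).as_matrix();p=np.array(s['position'])
    return p*1000,M
def status():
    p,M=pose();g=p+159*M[:,0];s=arm.observe()
    print('t %.1f grasp'%s['clock'],g.round(1),'jaw %.1f tilt'%np.degrees(np.arctan2(M[1,2],M[0,2])),M[2,[1,2]].round(4),'F',np.round(s['force'],1),'open %.1f'%(s['width']*91.8),'j',np.round(s['joints'],2))
def plan(way,fing,step=50,ang=9.,start=None):
    "way: grasp points (x,y,z mm, jaw deg); prints rows"
    p,M=pose() if start is None else start; rows=[]
    for x,y,z,a in way:
        a0=np.degrees(np.arctan2(M[1,2],M[0,2])); da=(a-a0+90)%180-90
        a=np.radians(a0+da); T=np.array([[0,-np.sin(a),np.cos(a)],[0,np.cos(a),np.sin(a)],[-1,0,0]])
        tgt=np.array([x,y,z])-159*T[:,0]; n=max(1,int(np.ceil(max(np.linalg.norm(tgt-p)/step,abs(da)/ang))))
        for k in range(n,0,-1):
            sh=(M.T@(tgt-p)/k).round(0 if k>1 else 1); rv=np.degrees(R.from_matrix(M.T@T).as_rotvec())/k; rv=rv.round(1)
            if k>1: sh=sh.round(0)
            p=p+M@sh; M=M@R.from_rotvec(np.radians(rv)).as_matrix(); rows.append([fing,*[float(v) for v in sh],*[float(v) for v in rv]])
    for i in range(0,len(rows),5): print('[' + ','.join('['+','.join('%g'%(v+0.) for v in r)+']' for r in rows[i:i+5])+']')
    return p,M
E
python3 - <<'E'
from h import *
status()
plan([(300,-400,320,-73),(526,-32,300,-73),(526,-32,220,-73)],60)
E
```

```text
t 1.2 grasp [ 181.  -598.2  245.7] jaw -73.2 tilt [-0.  0.] F [-0.5  0.3  0.2] open 91.6 j [ 1.17  0.43  0.03  1.57 -0.01  1.13 -0.08]
[[60,-15,34,-31,0,0,0],[60,-15,34,-31,0,0,0],[60,-15,34,-31,-0.1,0,0],[60,-15,35,-31,0,0,0],[60,-14.3,34.4,-31.1,-0.1,0,0]]
[[60,2,36,-32,0,0,0],[60,2,36,-32,0,0,0],[60,2,36,-32,0,0,0],[60,2,36,-32,0,0,0],[60,2,36,-32,0,0,0]]
[[60,2,36,-31,0,0,0],[60,3,36,-32,0,0,0],[60,2,36,-31,0,0,0],[60,3,35.9,-31.7,0,0,0],[60,40,0,0,0,0,0]]
[[60,40,0,0,0,0,0]]
```

arm_command(motion=[[60,-15,34,-31,0,0,0],[60,-15,34,-31,0,0,0],[60,-15,34,-31,0,0,0],[60,-15,35,-31,0,0,0],[60,-14,34,-31,0,0,0]])

```text
clock: 1.82
position: [0.3004, -0.3989, 0.4795]
ee_rot: [0.99, 1.333, -0.99]
force: [-0.3, 0.5, 0.6]
width: 0.651
```

arm_command(motion=[[60,2,36,-32,0,0,0],[60,2,36,-32,0,0,0],[60,2,36,-32,0,0,0],[60,2,36,-32,0,0,0],[60,2,36,-32,0,0,0]])

```text
clock: 2.45
position: [0.4263, -0.1937, 0.4689]
ee_rot: [0.99, 1.333, -0.99]
force: [0.5, -0.9, -0.6]
width: 0.655
```

arm_command(motion=[[60,2,36,-31,0,0,0],[60,3,36,-32,0,0,0],[60,2,36,-31,0,0,0],[60,3,36,-32,0,0,0],[60,0,0,0,0,0,0]])

```text
clock: 3.08
position: [0.5282, -0.029, 0.4585]
ee_rot: [0.987, 1.337, -0.984]
force: [-0.8, -0.5, 0.2]
width: 0.65
```

```bash
python3 - <<'E'
from h import *
status(); plan([(526,-32,300,-73),(526,-32,218,-73)],60)
d=get_image('scene'); P=cloud(d)
print([(np.round(q['point'],3).tolist(),round(q['p'],2)) for q in pinpoint('scene','lamp_handle')])
p,M=pose(); g=p+178*M[:,0]; 
uv=proj(d,[g/1000])[0]; print(uv)
u,v=int(uv[0]),int(uv[1]); save(cv2.resize(d['frame'][max(0,v-80):v+80,u-105:u+105],None,fx=3.5,fy=3.5),'s1.png')
E
```

```text
t 3.1 grasp [528.2 -28.7 299.5] jaw -72.8 tilt [ 0.0008 -0.0019] F [-0.8 -0.5  0.2] open 59.7 j [ 0.26  0.27 -0.39  1.7   0.11  1.19 -1.42]
[[60,-0.5,-3,2.2,0.2,-0.1,0],[60,41,0,0,0,0,0],[60,41,0,0,0,0,0]]
[([0.521, -0.03, 0.217], 0.98)]
[314.73953257 163.31810143   1.        ]
```

View pics/s1.png

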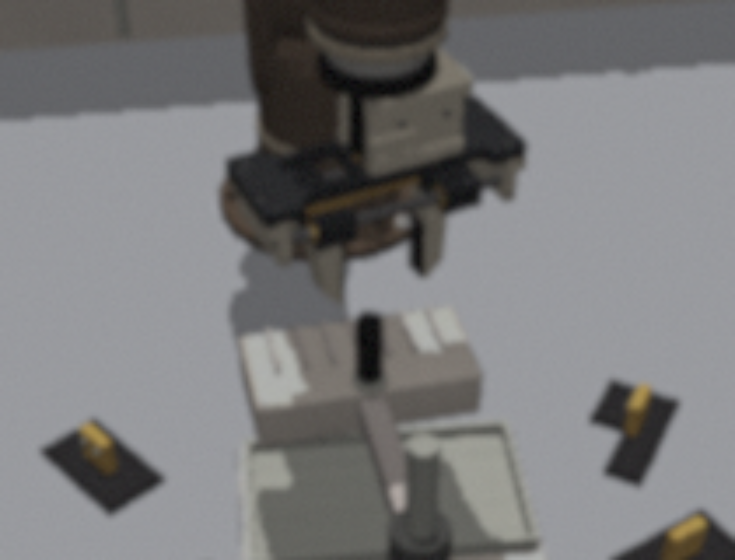

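arm_command(motion=[[60,0,-4,2,0,0,0],[60,41,0,0,0,0,0],[60,40,0,0,0,0,0],[18,0,0,0,0,0,0],[18,0,0,0,0,0,0]], newtons=15)

```text
clock: 3.8
position: [0.5241, -0.0366, 0.3793]
ee_rot: [0.991, 1.332, -0.99]
force: [-0.7, -0.5, 0.8]
width: 0.487
```

arm_command(motion=[[18,0,0,0,0,0,0],[18,0,0,0,0,0,0]])

```text
clock: 4.05
position: [0.5241, -0.0358, 0.3789]
ee_rot: [0.991, 1.332, -0.989]
force: [-0.2, 0.7, -0.1]
width: 0.27
```

```bash
python3 - <<'E'
from h import *
status()
p,M=pose(); g=p+159*M[:,0]; c=np.array([678.5,-24.5]); print(np.linalg.norm(g[:2]-c))
a0=np.degrees(np.arctan2(*(g[:2]-c)[::-1]))%360; n=7
plan([(*(c+155*np.array([np.cos(t),np.sin(t)])),218,-73) for t in np.radians(np.linspace(a0,177.1+87,n+1)[1:])],18,step=22)
E
```

```text
t 4.0 grasp [524.4 -35.8 219.9] jaw -73.2 tilt [0.0018 0.0005] F [-0.2  0.7 -0.1] open 24.8 j [ 0.26  0.33 -0.38  1.83  0.14  1.01 -1.45]
154.52573951026238
[[18,1,-2,15,-0.1,0,-0.1],[18,0.9,-1.9,15.6,-0.1,0,0],[18,0,1,15,0,0,0],[18,0,1.3,15.7,0,0,0],[18,0,4,15,0,0,0]]
[[18,0.1,4.3,14.7,0,0,0],[18,0,7,14,0,0,0],[18,0,7.1,13.5,0,0,0],[18,0,10,12,0,0,0],[18,0,9.2,12.1,0,0,0]]
[[18,0,12,10,0,0,0],[18,0,11.6,9.8,0,0,0],[18,0,14,7,0,0,0],[18,0,13.1,7.8,0,0,0]]
```

arm_command(motion=[[18,0,0,0,0,0,0],[18,0,0,0,0,0,0],[18,1,-2,15,0,0,0],[18,0,-2,15,0,0,0],[18,0,1,15,0,0,0]])

```text
clock: 4.68
position: [0.5341, -0.0793, 0.3779]
ee_rot: [0.99, 1.334, -0.988]
force: [-3.6, 2.7, 7.9]
width: 0.238
```

arm_command(motion=[[18,0,1,16,0,0,0],[18,0,4,15,0,0,0],[18,0,4,15,0,0,0],[18,0,7,14,0,0,0],[18,0,7,13,0,0,0]])

```text
clock: 5.3
position: [0.5775, -0.1427, 0.3776]
ee_rot: [0.99, 1.334, -0.989]
force: [-2.7, 3.6, 6.1]
width: 0.235
```

```bash
python3 - <<'E'
from h import *
status()
p,M=pose(); g=p+159*M[:,0]; c=np.array([678.5,-24.5]); print(np.linalg.norm(g[:2]-c))
a0=np.degrees(np.arctan2(*(g[:2]-c)[::-1]))%360; n=4;print(a0-177.1)
plan([(*(c+155*np.array([np.cos(t),np.sin(t)])),218,-73) for t in np.radians(np.linspace(a0,177.1+87,n+1)[1:])],18,step=22)
E
```

```text
t 5.3 grasp [ 577.5 -142.6  218.6] jaw -73.1 tilt [ 0.0005 -0.0003] F [-2.7  3.6  6.1] open 21.6 j [ 0.39  0.43 -0.33  1.66  0.15  1.07 -1.26]
155.38128792809843
52.37644844746498
[[18,0,7,9,-0.1,0,0],[18,0.6,7.4,9.5,0,0,0],[18,0,8,8,0,0,0],[18,0,8.7,8.4,0,0,0],[18,0,9,7,0,0,0]]
[[18,0,10,6.7,0,0,0],[18,0,10,5,0,0,0],[18,0,10.8,5.7,0,0,0]]
```

arm_command(motion=[[18,0,7,9,0,0,0],[18,0,8,9,0,0,0],[18,0,8,9,0,0,0],[18,0,9,8,0,0,0],[18,0,9,7,0,0,0]])

```text
clock: 5.92
position: [0.6288, -0.1709, 0.3774]
ee_rot: [0.99, 1.335, -0.989]
force: [-3.8, 1.6, 6.0]
width: 0.237
```

arm_command(motion=[[18,0,10,7,0,0,0],[18,0,10,5,0,0,0],[18,0,11,5,0,0,0],[18,0,0,0,0,0,0]])

```text
clock: 6.42
position: [0.6643, -0.1782, 0.3773]
ee_rot: [0.991, 1.333, -0.988]
force: [0.4, 3.2, 3.9]
width: 0.238
```

arm_command(motion=[[60,0,0,0,0,0,0],[60,0,0,0,0,0,0],[60,0,0,0,0,0,0],[60,-35,0,0,0,0,0],[60,-45,0,0,0,0,0]])

```text
clock: 7.05
position: [0.6627, -0.1789, 0.4564]
ee_rot: [0.989, 1.336, -0.992]
force: [0.7, -0.5, -0.1]
width: 0.648
```

```bash
python3 - <<'E'
from h import *
status()
# park above the first strip (right)
plan([(520,-280,300,-120),(402,-261,200,-148)],40,step=45)
E
```

```text
t 7.0 grasp [ 662.2 -178.9  297.4] jaw -73.2 tilt [-0.0027 -0.0012] F [ 0.7 -0.5 -0.1] open 59.5 j [ 0.37  0.53 -0.3   1.3   0.15  1.33 -1.21]
[[40,0,-28,9,7.8,0,0],[40,0,-26,13,7.8,0,0],[40,-1,-24,16,7.8,0,0],[40,0,-22,20,7.8,0,0.1],[40,-1,-19,22,7.8,0,0]]
[[40,-0.3,-15.1,24.5,7.8,0,0.1],[40,25,-28,11,7,0,0],[40,25,-26,14,7,0,0],[40,25,-25,17,7,0,0],[40,25,-22.3,19.6,7,0,0]]
```

```bash
python3 - <<'E'
from h import *
plan([(540,-270,300,-60),(402,-261,150,-55)],40,step=48)
E
```

```text
[[40,-1,-36,13,-3.3,0,0],[40,0,-37,11,-3.3,0,0],[40,-1,-37,9,-3.3,0,0.1],[40,-0.3,-37.4,6,-3.3,-0.1,0],[40,30,-23,-15,-1,0,0]]
[[40,30,-23,-16,-1,0,0],[40,30,-22,-16,-1,0,0],[40,30,-22,-17,-1,0,0],[40,30,-22.1,-16.7,-1,0,0]]
```

arm_command(motion=[[40,0,-36,13,-3.3,0,0],[40,0,-37,11,-3.3,0,0],[40,-1,-37,9,-3.3,0,0],[40,0,-37,6,-3.3,0,0],[40,30,-23,-15,-1,0,0]])

```text
clock: 7.68
position: [0.5123, -0.2706, 0.4291]
ee_rot: [0.803, 1.412, -0.804]
force: [0.8, -0.5, -0.5]
width: 0.435
```

arm_command(motion=[[40,30,-23,-16,-1,0,0],[40,30,-22,-16,-1,0,0],[40,30,-22,-17,-1,0,0],[40,30,-22,-17,-1,0,0],[40,0,0,0,0,0,0]])

```text
clock: 8.3
position: [0.3999, -0.2602, 0.3059]
ee_rot: [0.749, 1.443, -0.751]
force: [0.0, -0.6, -0.5]
width: 0.436
```

```bash
cat >> h.py <<'E'
def trayfit(c='top',d=None):
    "fit tray rim (top at 26 mm) from edges in the rectified colour picture"
    d=d or get_image(c)
    return d
def rectify(d,z,x0,x1,y0,y1,s=1.0):
    "picture resampled on plane z (m), s px per mm; rows: x from x1 down, cols: y from y1 down"
    xs=np.arange(x1,x0,-1/s);ys=np.arange(y1,y0,-1/s);X,Y=np.meshgrid(xs,ys,indexing='ij')
    uv=proj(d,np.stack([X,Y,np.full_like(X,z*1000)],-1).reshape(-1,3)/1000).reshape(*X.shape,3).astype(np.float32)
    return cv2.remap(d['frame'],uv[...,0],uv[...,1],cv2.INTER_CUBIC)
E
python3 - <<'E'
from h import *
status()
out=[]
for c in['top','scene']:
    d=get_image(c); im=rectify(d,.026,380,640,-180,150,2); out.append(im)
    print(c,'tray',[(np.round(q['point'],4).tolist(),round(q['p'],2)) for q in pinpoint(c,'tray')],'mast',[(np.round(q['point'],4).tolist()) for q in pinpoint(c,'mast')])
    P=cloud(d)
    r=(P[...,0]>.35)&(P[...,0]<.8)&(P[...,1]>-.2)&(P[...,1]<.16)
    for lo,hi in ((.006,.02),):
        m=(r&(P[...,2]>lo)&(P[...,2]<hi)).astype(np.uint8); n,l,st,ce=cv2.connectedComponentsWithStats(m)
        for i in range(1,n):
            if st[i,4]>60: print(lo,st[i,4],rect(P[l==i]))
    g=P[r];
save(cv2.convertScaleAbs(out[0],alpha=1.5),'rt.png');save(out[1],'rs.png')
E
```

```text
t 8.3 grasp [ 399.1 -259.9  146.9] jaw -55.1 tilt [-0.0032 -0.0044] F [ 0.  -0.6 -0.5] open 40.0 j [ 0.75  0.35 -0.36  2.02  0.17  0.81 -0.67]
top tray [([0.4884, -0.0148, 0.0166], 0.69), ([0.4281, 0.2413, -0.0032], 0.23)] mast [[0.6804, -0.022, 0.1558]]
0.006 4491 (array([566.8, -18.6]), array([284.1, 298. ]), 84.8)
0.006 226 (array([408.8, -36.5]), array([ 53.7, 219.2]), 9.4)
scene tray [([0.4893, -0.0112, 0.0166], 0.78)] mast [[0.6781, -0.0258, 0.153], [0.6655, -0.1766, 0.22]]
0.006 638 (array([488. ,  66.1]), array([ 71.8, 129.9]), 87.2)
0.006 1116 (array([471.8, -57.6]), array([145. , 110.5]), 87.1)
0.006 3437 (array([637. , -45.8]), array([302.7, 162.2]), 87.4)
```

View pics/rt.png

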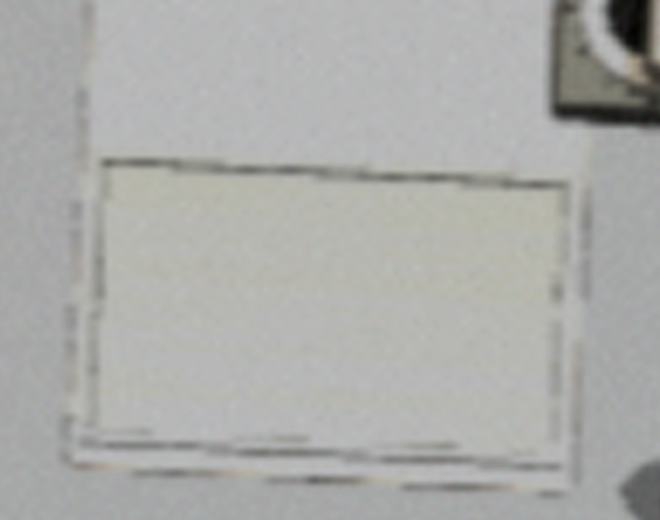

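View pics/rs.png

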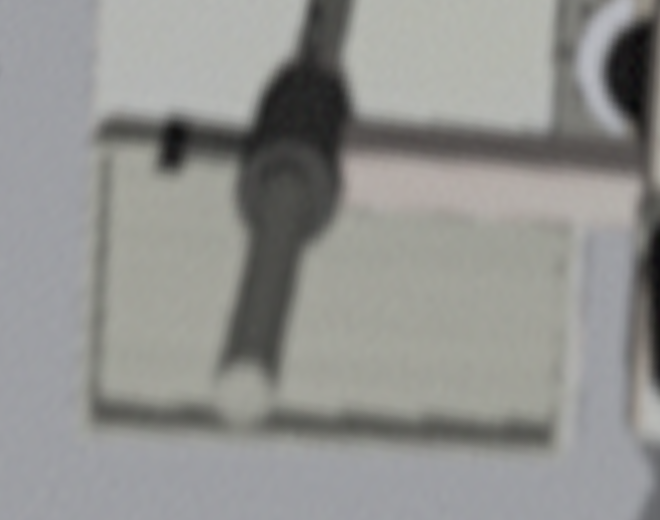

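arm_command(motion=[[40,40,0,0,0,0,0],[40,45,0,0,0,0,0],[40,30,0,0,0,0,0],[40,0,0,0,0,0,0],[4,0,0,0,0,0,0]], newtons=30)

```text
clock: 9.22
position: [0.4036, -0.2605, 0.1938]
ee_rot: [0.748, 1.437, -0.748]
force: [-0.2, -0.5, -0.2]
width: 0.37
```

arm_command(motion=[[4,0,0,0,0,0,0],[4,0,0,0,0,0,0],[4,0,0,0,0,0,0],[4,0,0,0,0,0,0]])

```text
clock: 9.72
position: [0.4031, -0.2604, 0.1936]
ee_rot: [0.748, 1.437, -0.748]
force: [-1.9, 1.2, 8.4]
width: 0.131
```

```bash
python3 - <<'E'
from h import *
status()
d=get_image('top')
for t in['strip_a','timer_grip','lamp_handle']: print(t,[(np.round(q['point'],4).tolist(),round(q['p'],2)) for q in pinpoint('top',t)])
plates('scene')
E
```

```text
t 9.7 grasp [ 403.2 -260.6   34.6] jaw -55.0 tilt [0.0003 0.0013] F [-1.9  1.2  8.4] open 12.0 j [ 0.68  0.52 -0.29  2.11  0.29  0.54 -0.78]
strip_a [([0.5886, 0.2243, 0.002], 0.93), ([0.3994, -0.2628, 0.0024], 0.56)]
timer_grip [([0.6294, -0.1763, 0.0858], 0.62), ([0.6812, -0.021, 0.1549], 0.35)]
lamp_handle []
lug [391. 200.] [437. 230.  42.] (array([433.2, 231.9]), array([11.2, 37.2]), 55.2)
lug [443. 211.] [509. 378.  38.] (array([506.8, 379.2]), array([ 9.7, 33.3]), 81.9)
lug [238. 208.] [ 412. -256.   44.] (array([ 421.6, -253.9]), array([47. ,  8.7]), 9.1)
lug [404. 237.] [596. 220.  41.] (array([594.4, 221.2]), array([13.5, 35.4]), 26.5)
dark 304 [390. 205.] (array([436.1, 222.8]), array([ 62.5, 117.4]), 56.0)
dark 414 [442. 215.] (array([497.5, 389.1]), array([ 65.1, 119.9]), 78.8)
dark 463 [402. 243.] (array([595.1, 223. ]), array([ 56.4, 102.9]), 21.5)
```

```bash
cat >> h.py <<'E'
T0=np.array([487.5,-14.3]);TY=-2.95
def tw(x,y):
    c,s=np.cos(np.radians(TY)),np.sin(np.radians(TY)); return tuple(T0+[c*x-s*y,s*x+c*y])
def wt(p):
    c,s=np.cos(np.radians(TY)),np.sin(np.radians(TY)); q=np.array(p)[:2]-T0; return np.round([c*q[0]+s*q[1],-s*q[0]+c*q[1]],1)
E
python3 - <<'E'
from h import *
t=tw(-32.5,-58);print(t)
plan([(403.2,-260.6,115,-55),(*t,115,TY),(*t,60,TY)],4,step=40,ang=8)
E
```

```text
(np.float64(452.05812901746185), np.float64(-70.550544719648))
[[4,-27,0,0,0,0,0],[4,-27,0,0,0,0,0],[4,-26.4,0.1,0.3,0,0.1,0],[4,0,21,-18,-7.4,0,0],[4,0,24,-15,-7.4,0,0]]
[[4,0,25,-12,-7.4,0,0],[4,0,27,-9,-7.5,0,0],[4,0,27,-5,-7.4,0,0],[4,0,28,-2,-7.5,0,0],[4,0.1,28.5,1.6,-7.4,0,0]]
[[4,27,0,0,0,0,0],[4,28,-0.1,0,0,0,0]]
```

arm_command(motion=[[4,-27,0,0,0,0,0],[4,-27,0,0,0,0,0],[4,-26,0,0,0,0,0],[4,0,21,-18,-7.4,0,0],[4,0,24,-15,-7.4,0,0]])

```text
clock: 10.6
position: [0.4172, -0.2059, 0.2733]
ee_rot: [0.546, 1.5, -0.547]
force: [0.8, 0.2, -1.7]
width: 0.127
```

arm_command(motion=[[4,0,25,-12,-7.4,0,0],[4,0,27,-9,-7.5,0,0],[4,0,27,-5,-7.4,0,0],[4,0,28,-2,-7.5,0,0],[4,0,28,2,-7.4,0,0]])

```text
clock: 11.22
position: [0.4519, -0.0701, 0.2729]
ee_rot: [0.037, 1.57, -0.038]
force: [0.2, -0.2, -1.3]
width: 0.129
```

```bash
python3 - <<'E'
from h import *
status(); t=tw(-32.5,-58)
plan([(*t,75,TY)],4)
d,P,o=plates('scene')
im=d['frame'][150:290,200:440]; save(cv2.resize(im,None,fx=3.2,fy=3.2,interpolation=cv2.INTER_CUBIC),'s2.png')
E
```

```text
t 11.2 grasp [451.9 -70.2 113.9] jaw -2.7 tilt [-0.0004  0.    ] F [ 0.2 -0.2 -1.3] open 11.9 j [ 0.53  0.41 -0.62  2.08  0.35  0.75 -0.37]
[[4,38.9,-0.4,0.1,0.2,0,0]]
lug [390. 200.] [436. 230.  41.] (array([433.6, 231.5]), array([11.4, 33. ]), 53.5)
lug [443. 211.] [511. 377.  38.] (array([508.6, 378.4]), array([11.2, 31.4]), 81.6)
lug [404. 237.] [596. 221.  39.] (array([593.7, 221.7]), array([12.7, 37.4]), 23.5)
dark 312 [390. 205.] (array([436.6, 222.5]), array([ 62.4, 119.4]), 56.5)
dark 420 [442. 215.] (array([498.4, 388. ]), array([ 64.7, 119. ]), 79.3)
dark 469 [403. 243.] (array([594.9, 222.6]), array([ 56.6, 104.4]), 23.0)
```

View pics/s2.png

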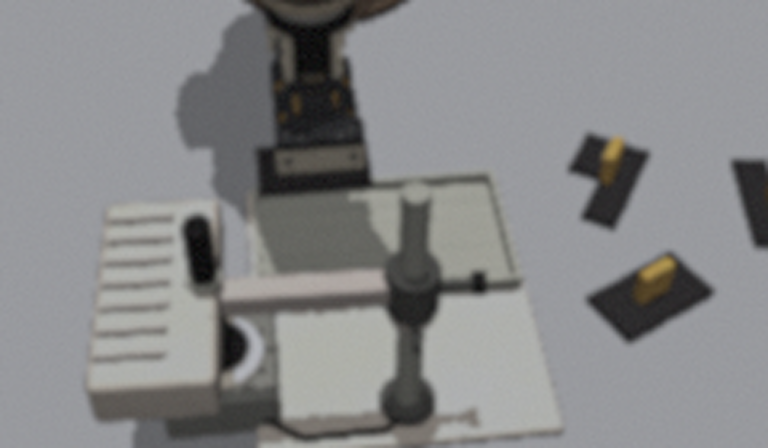

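```bash
python3 - <<'E'
from h import *
d=get_image('scene')
for y in (-58.,-53,-48): 
    for s in(-1,1): print(y,s,proj(d,[np.array([452+29+s*y*np.sin(np.radians(2.7))*-1*-1, -70.2+s*y, 80])/1000])[0][:2].round(1))
f=d['frame'].astype(int).sum(-1)
for r in (205,206,207,208,209): print(r,f[r,274:322].tolist())
E
```

```text
-58.0 -1 [319.2 207.8]
-58.0 1 [280.  210.9]
-53 -1 [317.5 207.9]
-53 1 [281.7 210.7]
-48 -1 [315.8 208.1]
-48 1 [283.4 210.6]
205 [305, 299, 302, 300, 305, 303, 295, 246, 167, 98, 80, 76, 85, 87, 116, 124, 130, 119, 102, 104, 111, 107, 118, 91, 95, 93, 84, 99, 101, 90, 86, 77, 96, 79, 87, 95, 84, 80, 88, 79, 90, 93, 133, 270, 388, 445, 459, 454]
206 [305, 298, 300, 307, 306, 303, 289, 250, 186, 120, 86, 96, 98, 92, 91, 91, 98, 98, 89, 89, 71, 73, 81, 87, 77, 97, 84, 78, 77, 73, 82, 95, 78, 84, 74, 80, 91, 89, 88, 67, 82, 72, 107, 213, 326, 375, 380, 378]
207 [300, 301, 305, 304, 305, 306, 304, 259, 187, 114, 94, 91, 89, 90, 81, 74, 75, 90, 90, 83, 87, 86, 80, 88, 87, 76, 82, 98, 77, 83, 76, 89, 89, 82, 82, 87, 70, 89, 88, 76, 95, 97, 109, 170, 241, 275, 279, 278]
208 [305, 301, 304, 308, 304, 303, 289, 261, 189, 112, 77, 82, 70, 97, 84, 75, 83, 80, 80, 85, 82, 65, 80, 84, 78, 78, 85, 86, 80, 98, 89, 103, 99, 110, 124, 121, 132, 131, 146, 157, 186, 214, 219, 236, 257, 277, 280, 276]
209 [302, 304, 307, 307, 305, 300, 280, 245, 176, 102, 78, 71, 85, 78, 91, 87, 86, 92, 91, 95, 108, 110, 117, 116, 129, 134, 138, 148, 156, 158, 158, 167, 185, 184, 198, 218, 240, 258, 266, 284, 314, 345, 363, 371, 376, 376, 383, 383]
```

arm_command(motion=[[4,30,0,0,0.2,0,0],[4,25,0,0,0,0,0],[4,10,0,0,0,0,0],[4,0,0,0,0,0,0]])

```text
clock: 11.82
position: [0.4518, -0.0711, 0.2076]
ee_rot: [0.044, 1.571, -0.044]
force: [0.2, 0.1, -1.3]
width: 0.129
```

arm_command(motion=[[30,0,0,0,0,0,0],[30,0,0,0,0,0,0],[30,0,0,0,0,0,0],[30,-20,0,0,0,0,0],[30,-40,0,0,0,0,0]])

```text
clock: 12.45
position: [0.4514, -0.0709, 0.2676]
ee_rot: [0.044, 1.573, -0.043]
force: [0.6, 0.1, 0.3]
width: 0.324
```

```bash
python3 - <<'E'
from h import *
status()
# toward the strip on the left: long axis angle 23.4+90
plan([(470,60,170,60),(590,224,170,23)],40,step=40,ang=8)
E
```

```text
t 12.4 grasp [451.  -70.8 108.6] jaw -3.2 tilt [ 0.0005 -0.0029] F [0.6 0.1 0.3] open 29.8 j [ 0.53  0.42 -0.62  2.09  0.36  0.74 -0.38]
[[40,-8,16,1,-7.9,0,0],[40,-8,16,4,-7.9,0,0],[40,-8,16,6,-7.9,0,0],[40,-7,15,8,-7.9,0,0],[40,-8,13,10,-7.9,0,0]]
[[40,-7,12,11,-7.9,0,0],[40,-8,10,13,-7.9,0,-0.1],[40,-7.4,8,14.5,-7.9,-0.1,-0.1],[40,0,-4,34,6.2,0,0],[40,0,0,34,6.2,0,0]]
[[40,0,4,34,6.2,0,0],[40,0,7,33,6.1,0,0],[40,0,11,32,6.2,0,0],[40,0.1,13.7,30.2,6.1,0,0]]
```

```bash
python3 - <<'E'
from h import *
plan([(590,224,170,23.4)],40,step=45,ang=8)
E
```

```text
[[40,-8,38,15,-3.3,0,0],[40,-8,37,17,-3.3,0,0],[40,-8,36,20,-3.3,0,0],[40,-8,34,22,-3.3,0,0],[40,-7,33,23,-3.3,0,0]]
[[40,-8,32,25,-3.4,0,0],[40,-7,30,27,-3.3,-0.1,0],[40,-7.6,29,29.4,-3.4,0,-0.1]]
```

arm_command(motion=[[40,-8,38,15,-3.3,0,0],[40,-8,37,17,-3.3,0,0],[40,-8,36,20,-3.3,0,0],[40,-8,34,22,-3.3,0,0],[40,-7,33,23,-3.3,0,0]])

```text
clock: 13.08
position: [0.5391, 0.1144, 0.3072]
ee_rot: [-0.184, 1.563, 0.184]
force: [0.1, 0.5, -0.2]
width: 0.433
```

arm_command(motion=[[40,-8,32,25,-3.4,0,0],[40,-7,30,27,-3.3,0,0],[40,-8,29,29,-3.4,0,0],[40,0,0,0,0,0,0]])

```text
clock: 13.58
position: [0.5901, 0.2273, 0.3304]
ee_rot: [-0.322, 1.545, 0.326]
force: [0.2, 0.1, 0.4]
width: 0.433
```

```bash
python3 - <<'E'
from h import *
status()
d,P,o=plates('top')
for q in o: print(q[0],wt(q[-1][0]),q[-1][2]-TY)
plates('scene')
im=rectify(d,.022,380,580,-150,120,2.5); save(cv2.convertScaleAbs(im,alpha=1.5),'rt2.png')
plan([(591,224,33,23.4)],40,step=45)
E
```

```text
t 13.6 grasp [590.3 227.9 171.4] jaw 23.7 tilt [0.0026 0.0022] F [0.2 0.1 0.4] open 39.8 j [ 0.01  0.62 -0.73  1.6   0.45  1.09 -0.42]
lug [199. 219.] [500. 381.  42.] (array([500.5, 382.1]), array([18.1, 35.4]), 79.7)
lug [242. 241.] [427. 233.  44.] (array([426.6, 233.2]), array([13.6, 33.5]), 47.2)
dark 494 [201. 221.] (array([491.5, 390.2]), array([ 70.2, 120.2]), 79.2)
dark 482 [243. 242.] (array([430.6, 223.4]), array([ 70.6, 117.3]), 54.5)
lug [ -7.4 396.5] 82.65
lug [-73.6 244. ] 50.150000000000006
dark [-16.8 404.2] 82.15
dark [-69.1 234.5] 57.45
lug [391. 200.] [437. 230.  41.] (array([432.9, 232. ]), array([11.6, 34.3]), 54.4)
lug [443. 212.] [515. 377.  31.] (array([511.6, 380.1]), array([12.6, 22.7]), 78.0)
lug [297. 213.] [457. -76.  50.] (array([455.6, -74.7]), array([34.2, 12.2]), 82.5)
lug [404. 237.] [597. 219.  41.] (array([594.3, 223.3]), array([13.2, 39.3]), 19.5)
dark 300 [390. 205.] (array([436.8, 222.8]), array([ 61.6, 116.5]), 54.5)
dark 290 [444. 219.] (array([522.5, 383.8]), array([64.8, 68. ]), 80.6)
dark 424 [298. 217.] (array([451.5, -72.4]), array([99. , 65.5]), 88.2)
dark 496 [402. 243.] (array([594.9, 221.2]), array([ 60. , 105.9]), 22.8)
[[40,34,0,0,0,0,0],[40,34,0,0,0,0,0],[40,35,0,1,0,0,0],[40,34.4,-0.3,0.3,0,0,0]]
```

View pics/rt2.png

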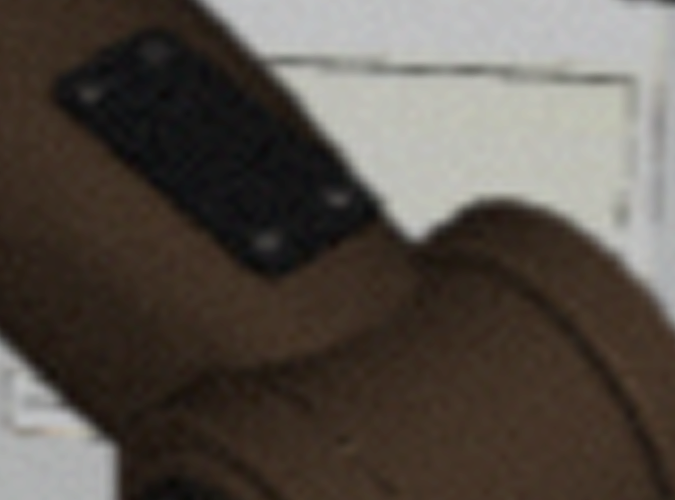

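arm_command(motion=[[40,34,3,2,0,0,0],[40,36,0,0,0,0,0],[40,36,0,0,0,0,0],[40,31,0,0,0,0,0],[40,0,0,0,0,0,0]])

```text
clock: 14.3
position: [0.5897, 0.2252, 0.1905]
ee_rot: [-0.322, 1.552, 0.318]
force: [-0.2, 1.2, 0.8]
width: 0.434
```

```bash
python3 - <<'E'
from h import *
status()
d=get_image('scene'); save(cv2.resize(d['frame'][185:285,350:470],None,fx=6,fy=6,interpolation=cv2.INTER_CUBIC),'s3.png')
E
```

```text
t 14.3 grasp [589.  224.7  31.5] jaw 23.3 tilt [-0.0012 -0.0053] F [-0.2  1.2  0.8] open 39.8 j [-0.04  0.77 -0.63  1.71  0.58  0.86 -0.52]
```

View pics/s3.png

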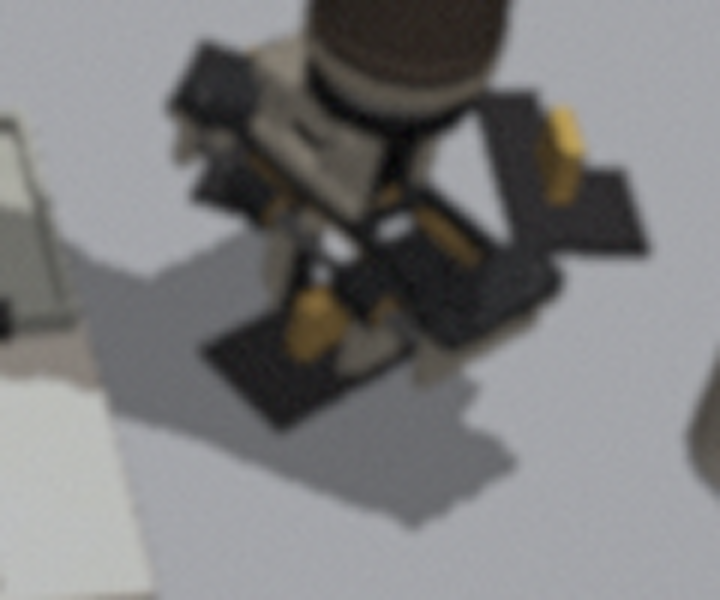

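arm_command(motion=[[4,0,0,0,0,0,0],[4,0,0,0,0,0,0],[4,0,0,0,0,0,0],[4,0,0,0,0,0,0],[4,0,0,0,0,0,0]])

```text
clock: 14.98
position: [0.5908, 0.2275, 0.1934]
ee_rot: [-0.321, 1.546, 0.32]
force: [-1.5, -2.5, 5.7]
width: 0.13
```

```bash
python3 - <<'E'
from h import *
status(); p,M=pose(); g=p+159*M[:,0]
t=tw(32.5,-58);print(t)
plan([(g[0],g[1],120,23.4),(*t,120,TY)],4,step=42,ang=8)
E
```

```text
t 15.0 grasp [590.9 227.4  34.4] jaw 23.4 tilt [-0.0004  0.0005] F [-1.5 -2.5  5.7] open 12.0 j [-0.04  0.77 -0.64  1.71  0.58  0.86 -0.52]
(np.float64(516.9719927228371), np.float64(-73.89573512379087))
[[4,-29,0,0,0,0,0],[4,-28,0,0,0,0,0],[4,-28.6,-0.1,0.1,0,0,0],[4,0,-31,-23,3.3,0,0],[4,0,-32,-22,3.3,0,0]]
[[4,0,-33,-20,3.3,0,0],[4,0,-35,-18,3.3,0,0],[4,0,-35,-16,3.3,0,0],[4,0,-36,-13,3.3,0,0],[4,0,-37,-12,3.3,0,0]]
[[4,0,-38.2,-9,3.3,0,0]]
```

arm_command(motion=[[4,-29,0,0,0,0,0],[4,-28,0,0,0,0,0],[4,-28,0,0,0,0,0],[4,0,-31,-23,3.3,0,0],[4,0,-32,-22,3.3,0,0]])

```text
clock: 15.6
position: [0.5719, 0.1516, 0.2778]
ee_rot: [-0.23, 1.558, 0.23]
force: [1.0, -0.5, -2.2]
width: 0.129
```

arm_command(motion=[[4,0,-33,-20,3.3,0,0],[4,0,-35,-18,3.3,0,0],[4,0,-35,-16,3.3,0,0],[4,0,-36,-13,3.3,0,0],[4,0,-37,-12,3.3,0,0]])

```text
clock: 16.23
position: [0.5251, -0.0368, 0.2776]
ee_rot: [-0.003, 1.571, 0.003]
force: [1.0, -1.4, -2.4]
width: 0.129
```

arm_command(motion=[[4,0,-38,-9,3.3,0,0],[4,0,0,0,0,0,0]])

```text
clock: 16.48
position: [0.5159, -0.0773, 0.2773]
ee_rot: [0.044, 1.572, -0.047]
force: [0.3, -0.3, -1.7]
width: 0.13
```

```bash
python3 - <<'E'
from h import *
status(); t=tw(32.5,-58); p,M=pose(); g=p+159*M[:,0]
plan([(*t,80,TY),(*t,48.6,TY)],4,step=40)
d=get_image('scene'); a=np.radians(-3)
X=np.array([np.cos(a),np.sin(a)]);Y=np.array([-X[1],X[0]])
for s in(-53,53): print(proj(d,[np.r_[g[:2]+30*X+s*Y,g[2]-30]/1000])[0][:2].round(1))
f=d['frame'].astype(int).sum(-1)
for r in range(208,222,2): 
    k=np.where(f[r,260:340]<140)[0]+260; print(r,k.min() if len(k) else 0,k.max() if len(k) else 0)
save(cv2.resize(d['frame'][150:270,240:360],None,fx=5,fy=5,interpolation=cv2.INTER_CUBIC),'s4.png')
E
```

```text
t 16.5 grasp [515.6 -77.6 118.3] jaw -3.3 tilt [-0.0022 -0.0016] F [ 0.3 -0.3 -1.7] open 11.9 j [ 0.5   0.5  -0.62  1.93  0.38  0.83 -0.38]
[[4,38.2,3.5,1,-0.4,-0.1,0.1],[4,31.4,0,0,0,0,0]]
[280.6 225. ]
[318.2 222. ]
208 287 313
210 283 313
212 280 294
214 280 284
216 280 284
218 280 284
220 260 315
```

View pics/s4.png

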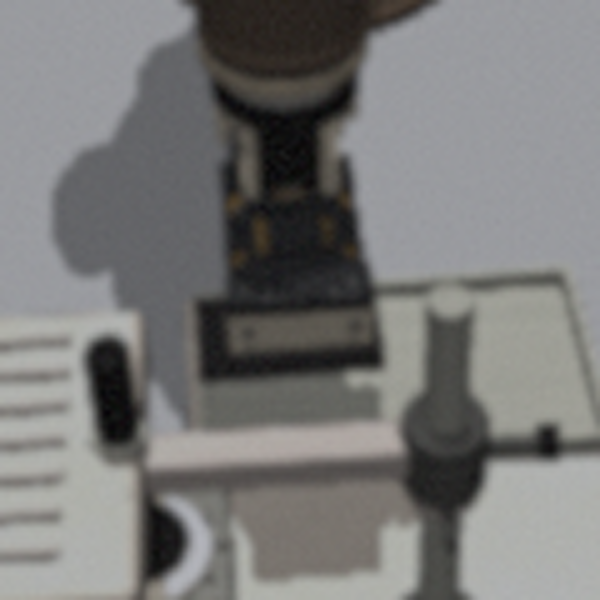

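arm_command(motion=[[4,25,6,1,-0.4,0,0],[4,25,0,0,0,0,0],[4,15,0,0,0,0,0],[4,0,0,0,0,0,0]])

```text
clock: 17.02
position: [0.5179, -0.067, 0.212]
ee_rot: [0.035, 1.572, -0.034]
force: [-0.0, -0.6, -1.7]
width: 0.129
```

```bash
python3 - <<'E'
from h import *
status(); p,M=pose(); print(wt((p+159*M[:,0])))
E
```

```text
t 17.0 grasp [517.7 -67.   53. ] jaw -2.5 tilt [ 0.0005 -0.0018] F [-0.  -0.6 -1.7] open 11.9 j [ 0.43  0.59 -0.56  1.98  0.47  0.7  -0.46]
[ 32.8 -51. ]
```

arm_command(motion=[[4,0,-4,0,0,0,0],[4,0,0,0,0,0,0]])

```text
clock: 17.27
position: [0.5183, -0.0723, 0.2135]
ee_rot: [0.035, 1.569, -0.036]
force: [-0.2, 1.2, -1.3]
width: 0.128
```

```bash
python3 - <<'E'
from h import *
status(); p,M=pose(); print(wt((p+159*M[:,0])))
E
```

```text
t 17.3 grasp [518.5 -72.4  54.5] jaw -2.6 tilt [-0.0004  0.0014] F [-0.2  1.2 -1.3] open 11.7 j [ 0.44  0.59 -0.56  1.98  0.47  0.7  -0.45]
[ 34.  -56.4]
```

arm_command(motion=[[4,3,0,-1,0.3,0,0],[4,3,0,0,0,0,0],[4,0,0,0,0,0,0]])

```text
clock: 17.65
position: [0.517, -0.0717, 0.2072]
ee_rot: [0.039, 1.57, -0.04]
force: [-2.6, -0.6, 5.7]
width: 0.13
```

arm_command(motion=[[30,0,0,0,0,0,0],[30,0,0,0,0,0,0],[30,0,0,0,0,0,0],[30,-20,0,0,0,0,0],[30,-40,0,0,0,0,0]])

```text
clock: 18.27
position: [0.5164, -0.0718, 0.2661]
ee_rot: [0.04, 1.574, -0.039]
force: [0.5, -0.4, 0.3]
width: 0.328
```

```bash
python3 - <<'E'
from h import *
status()
# flag near: (428,236)
for c in('top','scene'):
    d=get_image(c)
    print([(np.round(q['point'],4).tolist(),round(q['p'],2)) for q in pinpoint(c,'flag_a')])
plan([(505,60,170,10),(430,236,170,-37)],40,step=45)
E
```

```text
t 18.3 grasp [515.9 -71.7 107.1] jaw -2.9 tilt [ 0.0004 -0.0033] F [ 0.5 -0.4  0.3] open 30.1 j [ 0.49  0.51 -0.61  1.94  0.4   0.81 -0.39]
[([0.4283, 0.2405, 0.0006], 0.85), ([0.5022, 0.3811, 0.0007], 0.61)]
[([0.5029, 0.382, 0.0017], 0.6)]
[[40,-15,33,-5,-3.2,0,0],[40,-16,33,-3,-3.2,0,0],[40,-15,33,-1,-3.2,0,0],[40,-15.9,32.8,1.3,-3.3,0.1,0],[40,0,31,-7,7.8,0,0]]
[[40,0,30,-11,7.8,0,0],[40,0,28,-15,7.9,0,0],[40,0,25,-19,7.8,0,0],[40,0,23,-23,7.9,0,0],[40,-0.1,19.4,-25.3,7.8,0,0]]
```

```bash
python3 - <<'E'
from h import *
plan([(490,60,150,25),(428.5,236,100,54.6)],40,step=45)
E
```

```text
[[40,-10,33,-8,-7,0,0],[40,-11,33,-5,-7,0,0],[40,-10,34,0,-6.9,0,0],[40,-10.9,33.1,3.5,-7,0.1,0.1],[40,10,37,4,-5.9,0,0]]
[[40,10,37,7,-5.9,0,0],[40,10,35,11,-5.9,0,0],[40,10,34,15,-5.9,0,0],[40,10.1,32.7,18.7,-6,0,-0.1]]
```

arm_command(motion=[[40,-10,33,-8,-7,0,0],[40,-11,33,-5,-7,0,0],[40,-10,34,0,-7,0,0],[40,-11,33,3,-7,0,0],[40,10,37,4,-5.9,0,0]])

```text
clock: 19.1
position: [0.4773, 0.0959, 0.2987]
ee_rot: [-0.426, 1.527, 0.426]
force: [0.7, 0.5, -0.2]
width: 0.436
```

arm_command(motion=[[40,10,37,7,-5.9,0,0],[40,10,35,11,-5.9,0,0],[40,10,34,15,-5.9,0,0],[40,10,33,19,-6,0,0],[40,0,0,0,0,0,0]])

```text
clock: 19.73
position: [0.4258, 0.2385, 0.2574]
ee_rot: [-0.748, 1.44, 0.752]
force: [-0.6, -0.3, 0.4]
width: 0.435
```

```bash
python3 - <<'E'
from h import *
status()
plan([(428.5,236,32,54.6)],40,step=36)
d=get_image('top'); im=rectify(d,.022,400,570,-145,115,2.5); save(cv2.convertScaleAbs(im,alpha=1.5),'rt3.png')
d=get_image('scene'); print(np.round(d['K'],1)[0])
E
```

```text
t 19.7 grasp [425.3 238.7  98.4] jaw 55.1 tilt [ 0.0029 -0.0007] F [-0.6 -0.3  0.4] open 39.9 j [ 0.03  0.56 -0.88  2.01  0.58  0.84 -0.22]
[[40,33,-2,0,0.2,0,-0.1],[40,33.4,-1.8,-0.4,0.3,0,-0.1]]
[366.1   0.  317.8]
```

View pics/rt3.png

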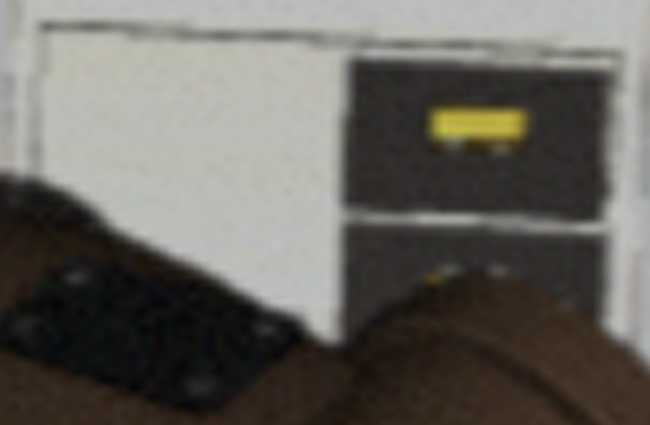

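```bash
sed -i 's/^T0=np.array.*TY=/T0=np.array([490,-11.5]);TY=/' h.py; python3 - <<'E'
from h import *
plan([(430,238,32,54.6)],40,step=36)
E
```

```text
[[40,33,-1,2,0.1,-0.1,0],[40,33.8,-0.1,1.4,0,0,0]]
```

arm_command(motion=[[40,33,-1,2,0.2,0,0],[40,33,0,1,0.2,0,0],[40,0,0,0,0,0,0]])

```text
clock: 20.2
position: [0.4298, 0.2362, 0.191]
ee_rot: [-0.739, 1.446, 0.738]
force: [-0.6, -0.4, -0.1]
width: 0.438
```

```bash
python3 - <<'E'
from h import *
status()
d=get_image('scene'); save(cv2.resize(d['frame'][155:235,340:440],None,fx=6,fy=6,interpolation=cv2.INTER_CUBIC),'s5.png')
plates('top',d=get_image('top'))
E
```

```text
t 20.2 grasp [429.3 235.7  32. ] jaw 54.2 tilt [ 0.001  -0.0044] F [-0.6 -0.4 -0.1] open 40.2 j [-0.05  0.66 -0.77  2.06  0.71  0.72 -0.34]
lug [334. 214.] [514. -80.  58.] (array([513.4, -77.6]), array([33.6, 11. ]), 88.0)
lug [199. 220.] [500. 381.  41.] (array([501.3, 383.2]), array([17.1, 35.2]), 79.4)
dark 381 [199. 219.] (array([490.6, 392.3]), array([ 63.8, 122.5]), 83.4)
dark 298 [337. 213.] (array([514. , -76.8]), array([101.1,  60.3]), 87.8)
```

View pics/s5.png

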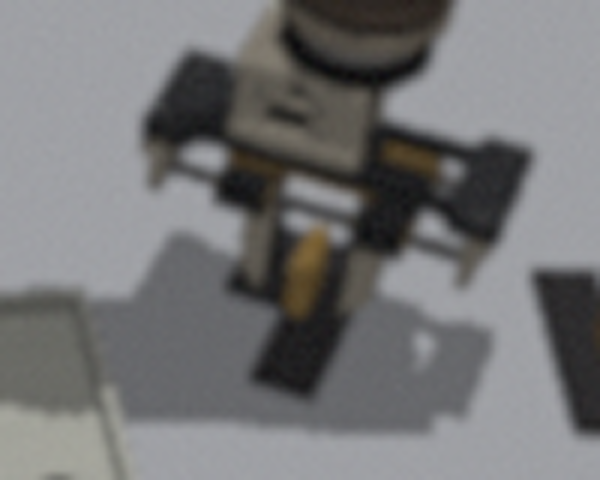

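arm_command(motion=[[4,0,0,0,0,0,0],[4,0,0,0,0,0,0],[4,0,0,0,0,0,0],[4,0,0,0,0,0,0],[4,0,0,0,0,0,0]])

```text
clock: 20.92
position: [0.4301, 0.2379, 0.1931]
ee_rot: [-0.74, 1.441, 0.739]
force: [-1.2, -2.8, 7.0]
width: 0.129
```

```bash
python3 - <<'E'
from h import *
status(); p,M=pose(); g=p+159*M[:,0]
t=tw(-12.5,82);print(t)
plan([(g[0],g[1],110,54.6),(*t,110,90+TY)],4,step=38,ang=7)
E
```

```text
t 20.9 grasp [430.2 237.8  34.1] jaw 54.3 tilt [-0.0007 -0.0002] F [-1.2 -2.8  7. ] open 11.8 j [-0.05  0.65 -0.78  2.06  0.71  0.72 -0.34]
(np.float64(481.73665102803886), np.float64(71.034641598347))
[[4,-38,0,0,-0.1,0,0],[4,-37.9,-0.2,0,-0.2,0,0],[4,0,-28,-21,-6.5,0,0],[4,0,-25,-24,-6.5,0,0],[4,0,-22,-27,-6.5,0,0]]
[[4,0,-19,-29,-6.5,0,0],[4,0.1,-15.5,-31.8,-6.4,0,0]]
```

arm_command(motion=[[4,-38,0,0,0,0,0],[4,-38,0,0,-0.3,0,0],[4,0,-28,-21,-6.5,0,0],[4,0,-25,-24,-6.5,0,0],[4,0,-22,-27,-6.5,0,0]])

```text
clock: 21.55
position: [0.4613, 0.1372, 0.2688]
ee_rot: [-1.006, 1.326, 1.006]
force: [-0.5, 0.3, -1.2]
width: 0.127
```

arm_command(motion=[[4,0,-19,-29,-6.5,0,0],[4,0,-16,-32,-6.5,0,0],[4,0,0,0,0,0,0],[4,0,0,0,0,0,0]])

```text
clock: 22.05
position: [0.4818, 0.0713, 0.2687]
ee_rot: [-1.171, 1.233, 1.172]
force: [0.2, 0.7, -0.9]
width: 0.127
```

```bash
python3 - <<'E'
from h import *
status(); p,M=pose(); g=p+159*M[:,0]; print(wt(g))
plan([(*tw(-12.5,82),70,90+TY),(*tw(-12.5,82),49,90+TY)],4,step=30)
d=get_image('scene')
save(cv2.resize(d['frame'][150:260,280:390],None,fx=5.4,fy=5.4,interpolation=cv2.INTER_CUBIC),'s6.png')
a=np.radians(TY);X=np.array([np.cos(a),np.sin(a)]);Y=np.array([-X[1],X[0]])
for n,x,y in (('tab+',70,29),('tab-',70,-7),('in',10,-7),('br',10,-41),('bl',-50,-41)):
    uv=proj(d,[np.r_[g[:2]+x*X+y*Y,g[2]-30]/1000])[0][:2]; print(n,uv.round(1),((uv-[280,150])*5.4).round())
E
```

```text
t 22.1 grasp [481.8  71.4 109.7] jaw 87.1 tilt [0.0003 0.0007] F [ 0.2  0.7 -0.9] open 11.6 j [ 0.49  0.61 -1.04  2.    0.67  0.92  0.61]
[-12.5  82.4]
[[4,20,0,0,0,0,0],[4,19.7,0.1,-0.3,0,0,0],[4,21,0,0,0,0,0]]
tab+ [360.6 220.3] [435. 380.]
tab- [348.3 221.3] [369. 385.]
in [344.8 206.8] [350. 307.]
br [333.5 207.7] [289. 311.]
bl [330.7 194.2] [274. 239.]
```

View pics/s6.png

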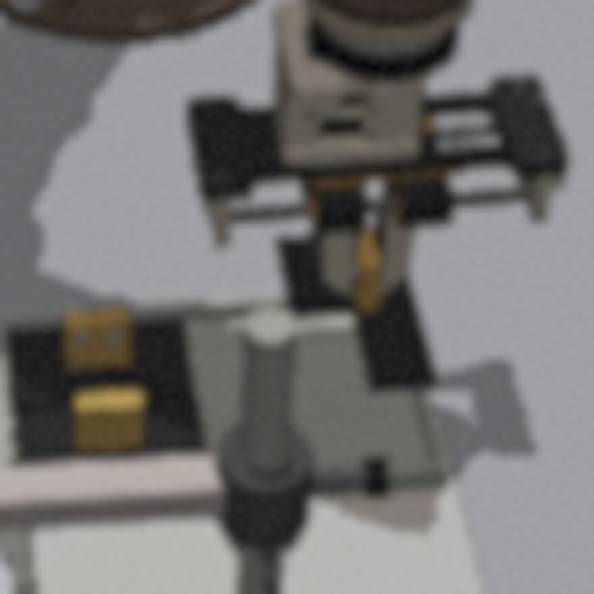

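arm_command(motion=[[4,22,0,0,0,0,0],[4,22,0,0,0,0,0],[4,14,0,0,0,0,0],[4,4,0,0,0,0,0],[4,0,0,0,0,0,0]])

```text
clock: 22.72
position: [0.482, 0.0717, 0.2072]
ee_rot: [-1.173, 1.232, 1.173]
force: [0.1, 0.7, -1.5]
width: 0.126
```

```bash
python3 - <<'E'
from h import *
status(); p,M=pose(); g=p+159*M[:,0]; print(wt(g))
E
```

```text
t 22.7 grasp [482.1  71.7  48.2] jaw 87.2 tilt [-0.0005  0.0001] F [ 0.1  0.7 -1.5] open 11.6 j [ 0.42  0.69 -0.95  2.05  0.79  0.81  0.51]
[-12.2  82.7]
```

arm_command(motion=[[4,1,0,0,0,0,0],[26,0,0,0,0,0,0],[26,0,0,0,0,0,0],[26,0,0,0,0,0,0],[26,-30,0,0,0,0,0]])

```text
clock: 23.35
position: [0.4814, 0.0705, 0.2347]
ee_rot: [-1.171, 1.235, 1.175]
force: [0.4, 1.7, -0.1]
width: 0.28
```

arm_command(motion=[[26,-40,0,0,0,0,0],[26,-30,0,0,0,0,0]])

```text
clock: 23.6
position: [0.4821, 0.0712, 0.3071]
ee_rot: [-1.172, 1.232, 1.172]
force: [0.4, -0.1, -0.9]
width: 0.283
```

```bash
python3 - <<'E'
from h import *
status()
plan([(503,382,110,80)],40,step=45)
for c in('top','scene'):
    d=get_image(c)
    print([(np.round(q['point'],4).tolist(),round(q['p'],2)) for q in pinpoint(c,'flag_a')]); plates(c,d=d)
E
```

```text
t 23.6 grasp [482.1  71.2 148.1] jaw 87.1 tilt [-0.0005  0.0004] F [ 0.4 -0.1 -0.9] open 26.0 j [ 0.53  0.57 -1.09  1.96  0.61  0.99  0.67]
[[40,5,-1,44,1,0,0],[40,6,0,45,1,0,0],[40,5,1,44,1,0,0],[40,6,2,45,1,0,0],[40,5,2,44,1,0,0]]
[[40,6,3,45,1.1,0,0],[40,5.2,4,44.1,1,0,0]]
[([0.482, 0.0764, 0.0137], 0.67), ([0.5021, 0.3781, -0.0013], 0.66)]
lug [335. 214.] [514. -83.  58.] (array([513.3, -81. ]), array([27.1, 13.4]), 87.8)
lug [199. 220.] [500. 381.  41.] (array([500.5, 381.9]), array([16.8, 36.7]), 81.7)
dark 496 [201. 221.] (array([491.6, 390.4]), array([ 72.3, 119.3]), 78.7)
dark 226 [339. 213.] (array([530.5, -90. ]), array([99.8, 47.9]), 62.2)
[([0.503, 0.3806, 0.0027], 0.78), ([0.4828, 0.0753, 0.0158], 0.65)]
lug [443. 211.] [510. 378.  38.] (array([507.7, 378.8]), array([12. , 33.7]), 82.9)
lug [346. 214.] [491.  70.  56.] (array([485.9,  69.7]), array([11.3, 35.9]), 85.4)
lug [298. 213.] [457. -75.  48.] (array([456.6, -74.9]), array([34.6, 14.8]), 83.6)
lug [300. 227.] [522. -77.  50.] (array([519.8, -76.9]), array([33.2, 14.2]), 83.9)
dark 410 [442. 215.] (array([498.5, 389.4]), array([ 65. , 119.2]), 79.0)
dark 407 [347. 220.] (array([494.3,  67.2]), array([ 67.9, 122.6]), 86.9)
dark 731 [299. 221.] (array([472.4, -73.5]), array([100.3, 108.8]), 88.4)
```

arm_command(motion=[[40,5,-1,44,1,0,0],[40,6,0,45,1,0,0],[40,5,1,44,1,0,0],[40,6,2,45,1,0,0],[40,5,2,44,1.2,0,0]])

```text
clock: 24.42
position: [0.4966, 0.2937, 0.2768]
ee_rot: [-1.105, 1.275, 1.105]
force: [-0.1, -0.8, 0.3]
width: 0.436
```

arm_command(motion=[[40,6,3,45,1.1,0,0],[40,5,4,44,1.2,0,0],[40,0,0,0,0,0,0],[40,0,0,0,0,0,0]])

```text
clock: 24.92
position: [0.503, 0.3811, 0.2662]
ee_rot: [-1.076, 1.292, 1.075]
force: [0.6, -0.4, -0.1]
width: 0.434
```

```bash
python3 - <<'E'
from h import *
status()
plan([(503.5,382,32,79.5)],40,step=30)
for c in('scene',):
    d=get_image(c)
    print([(np.round(q['point'],4).tolist(),round(q['p'],2)) for q in pinpoint(c,'flag_a')]); plates(c,d=d)
E
```

```text
t 24.9 grasp [502.8 380.8 107.2] jaw 79.7 tilt [ 0.0011 -0.0023] F [ 0.6 -0.4 -0.1] open 39.8 j [-0.17  0.77 -0.91  1.65  0.67  1.07  0.11]
[[40,25,0,0,0.1,0,0],[40,25,0,1,0,-0.1,0],[40,25.2,-0.4,0.1,0.1,0,-0.1]]
[([0.5027, 0.3795, 0.0007], 0.87), ([0.4852, 0.0782, 0.018], 0.62)]
lug [443. 211.] [511. 377.  38.] (array([507.1, 380.1]), array([12.6, 32.4]), 77.0)
lug [346. 214.] [492.  70.  56.] (array([487.4,  70. ]), array([11.9, 34.6]), 83.5)
lug [298. 213.] [457. -75.  52.] (array([456.4, -74.4]), array([33.7, 16.1]), 74.7)
lug [300. 227.] [522. -77.  51.] (array([520.7, -76.9]), array([32.9, 16. ]), 82.8)
dark 434 [442. 215.] (array([497.9, 387.6]), array([ 69.5, 118.7]), 80.3)
dark 406 [347. 219.] (array([489.3,  67.8]), array([ 67.5, 126.1]), 84.5)
dark 700 [299. 221.] (array([473.7, -73.4]), array([ 99.5, 107.9]), 87.8)
```

arm_command(motion=[[40,25,0,0,0,0,0],[40,25,0,1,0,0,0],[40,25,0,0,0,0,0],[40,0,0,0,0,0,0],[4,0,0,0,0,0,0]])

```text
clock: 25.65
position: [0.5037, 0.3826, 0.1932]
ee_rot: [-1.074, 1.289, 1.075]
force: [-0.1, 0.5, 0.2]
width: 0.371
```

arm_command(motion=[[4,0,0,0,0,0,0],[4,0,0,0,0,0,0],[4,0,0,0,0,0,0],[4,0,0,0,0,0,0]])

```text
clock: 26.15
position: [0.5037, 0.3828, 0.1934]
ee_rot: [-1.075, 1.288, 1.074]
force: [-0.9, -1.4, 6.7]
width: 0.129
```

```bash
python3 - <<'E'
from h import *
status(); p,M=pose(); g=p+159*M[:,0]
t=tw(12.5,27.5);print(t)
plan([(g[0],g[1],125,79.5),(*t,125,90+TY)],4,step=42,ang=7)
E
```

```text
t 26.1 grasp [503.8 382.9  34.4] jaw 79.6 tilt [-0.0008  0.0006] F [-0.9 -1.4  6.7] open 11.9 j [-0.21  0.85 -0.85  1.7   0.76  0.96  0.04]
(np.float64(503.898708191248), np.float64(15.320251874554351))
[[4,-30,0,0,0,0,0],[4,-30,0,0,0.1,0,0],[4,-30.6,-0.2,0.2,0,0,0],[4,0,-7,-40,-0.8,0,0],[4,0,-7,-40,-0.8,0,0]]
[[4,0,-6,-40,-0.8,0,0],[4,0,-6,-41,-0.9,0,0],[4,0,-5,-41,-0.8,0,0],[4,0,-5,-41,-0.9,0,0],[4,0,-4,-40,-0.8,0,0]]
[[4,0,-3,-41,-0.9,0,0],[4,-0.1,-3,-40.5,-0.8,0,0.1]]
```

arm_command(motion=[[4,-30,0,0,0,0,0],[4,-30,0,0,0,0,0],[4,-30,0,0,0,0,0],[4,0,-7,-40,-0.8,0,0],[4,0,-7,-40,-0.8,0,0]])

```text
clock: 26.78
position: [0.5031, 0.3006, 0.2827]
ee_rot: [-1.097, 1.277, 1.096]
force: [0.2, -0.4, -2.5]
width: 0.132
```

arm_command(motion=[[4,0,-6,-40,-0.8,0,0],[4,0,-6,-41,-0.9,0,0],[4,0,-5,-41,-0.8,0,0],[4,0,-5,-41,-0.9,0,0],[4,0,-4,-40,-0.8,0,0]])

```text
clock: 27.4
position: [0.5039, 0.0951, 0.2825]
ee_rot: [-1.151, 1.246, 1.151]
force: [0.8, -0.3, -2.5]
width: 0.13
```

arm_command(motion=[[4,0,-3,-41,-0.9,0,0],[4,0,-3,-40,-0.8,0,0],[4,0,0,0,0,0,0],[4,0,0,0,0,0,0]])

```text
clock: 27.9
position: [0.5042, 0.0157, 0.2827]
ee_rot: [-1.172, 1.232, 1.172]
force: [-0.4, 0.9, -2.4]
width: 0.13
```

```bash
python3 - <<'E'
from h import *
status(); p,M=pose(); g=p+159*M[:,0]; print(wt(g))
plan([(*tw(12.5,27.5),80,90+TY),(*tw(12.5,27.5),49,90+TY)],4,step=30)
d=get_image('scene')
save(cv2.resize(d['frame'][160:270,270:400],None,fx=5,fy=5,interpolation=cv2.INTER_CUBIC),'s7.png')
a=np.radians(TY);X=np.array([np.cos(a),np.sin(a)]);Y=np.array([-X[1],X[0]])
for n,x,y in (('b+',50,41),('b-',50,-29),('in+',-10,41),('tab-',-70,-29),('in',-10,7)):
    uv=proj(d,[np.r_[g[:2]+x*X+y*Y,g[2]-30]/1000])[0][:2]; print(n,uv.round(1),((uv-[270,160])*5).round())
E
```

```text
t 27.9 grasp [504.2  15.8 123.7] jaw 87.1 tilt [0.0001 0.0005] F [-0.4  0.9 -2.4] open 11.9 j [ 0.61  0.62 -1.05  1.95  0.66  0.97  0.76]
[12.7 28. ]
[[4,22,0,0,0,0,0],[4,21.7,0.3,-0.5,0.1,0,0],[4,15,0,0,0,0,0],[4,16,0,0,0,0,0]]
b+ [346.7 219.4] [383. 297.]
b- [322.1 221.4] [261. 307.]
in+ [343.2 204.8] [366. 224.]
tab- [317.3 192.9] [236. 165.]
in [331.8 205.7] [309. 228.]
```

View pics/s7.png

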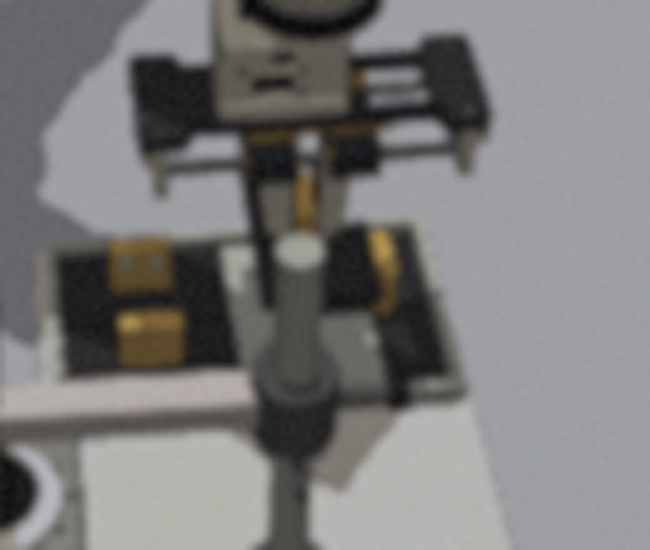

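arm_command(motion=[[4,22,0,0,0,0,0],[4,22,0,0,0,0,0],[4,16,0,0,0,0,0],[4,12,0,0,0,0,0],[4,0,0,0,0,0,0]])

```text
clock: 28.58
position: [0.5041, 0.0158, 0.2102]
ee_rot: [-1.172, 1.233, 1.174]
force: [-0.4, 1.0, -2.2]
width: 0.129
```

```bash
python3 - <<'E'
from h import *
status(); p,M=pose(); g=p+159*M[:,0]; print(wt(g))
E
```

```text
t 28.6 grasp [504.   15.9  51.2] jaw 87.2 tilt [0.0011 0.0001] F [-0.4  1.  -2.2] open 11.8 j [ 0.53  0.71 -0.95  2.01  0.78  0.84  0.65]
[12.5 28. ]
```

arm_command(motion=[[4,3,0,0,0,0,0],[4,0,0,0,0,0,0],[26,0,0,0,0,0,0],[26,0,0,0,0,0,0],[26,0,0,0,0,0,0]])

```text
clock: 29.2
position: [0.5044, 0.0155, 0.2079]
ee_rot: [-1.172, 1.232, 1.172]
force: [-0.1, -0.2, 0.3]
width: 0.281
```

arm_command(motion=[[26,-20,0,0,0,0,0],[26,-40,0,0,0,0,0],[26,-50,0,0,0,0,0],[40,-50,0,0,0,0,0],[40,-30,0,0,0,0,0]])

```text
clock: 29.82
position: [0.5044, 0.0159, 0.4002]
ee_rot: [-1.173, 1.231, 1.171]
force: [0.2, -0.0, -0.7]
width: 0.42
```

```bash
python3 - <<'E'
from h import *
status()
# go aside to right, above bench, for a look
plan([(480,-200,310,30),(400,-330,310,-40)],60,step=48)
E
```

```text
t 29.8 grasp [504.8  15.9 241.2] jaw 87.1 tilt [-0.0024  0.0002] F [ 0.2 -0.  -0.7] open 38.5 j [ 0.71  0.49 -1.17  1.81  0.49  1.17  0.91]
[[60,-10,2,-31,8.2,0,0],[60,-10,-3,-31,8.2,0,0],[60,-10,-7,-30,8.1,0,0],[60,-10,-11,-29,8.2,0,0],[60,-10,-15,-27,8.1,0,0]]
[[60,-9,-19,-25,8.2,0.1,0],[60,-9.8,-21.8,-22,8.1,0,0.1],[60,0,-9,-17,8.8,0,0],[60,0,-12,-15,8.7,0,0],[60,0,-14,-13,8.8,0,0]]
[[60,0,-15,-11,8.7,0,0],[60,0,-17,-9,8.8,0,0],[60,0,-18,-6,8.7,0,0],[60,0,-19,-3,8.8,0,0],[60,-0.1,-19.1,-0.1,8.7,0,0]]
```

arm_command(motion=[[60,-10,2,-31,8.2,0,0],[60,-10,-3,-31,8.2,0,0],[60,-10,-7,-30,8.2,0,0],[60,-10,-11,-29,8.2,0,0],[60,-10,-15,-27,8.2,0,0]])

```text
clock: 30.45
position: [0.4869, -0.1394, 0.4482]
ee_rot: [-0.626, 1.479, 0.625]
force: [0.3, 0.3, -0.0]
width: 0.654
```

arm_command(motion=[[60,-9,-19,-25,8.2,0,0],[60,-10,-22,-22,8.2,0,0],[60,0,-9,-17,8.8,0,0],[60,0,-12,-15,8.8,0,0],[60,0,-14,-13,8.8,0,0]])

```text
clock: 31.08
position: [0.4496, -0.2501, 0.4668]
ee_rot: [-0.042, 1.57, 0.042]
force: [0.2, -0.3, 0.1]
width: 0.652
```

arm_command(motion=[[60,0,-15,-11,8.8,0,0],[60,0,-17,-9,8.8,0,0],[60,0,-18,-6,8.8,0,0],[60,0,-19,-3,8.8,0,0],[60,0,-19,0,8.8,0,0]])

```text
clock: 31.7
position: [0.3985, -0.3301, 0.4668]
ee_rot: [0.559, 1.498, -0.559]
force: [-0.2, -0.1, -0.7]
width: 0.654
```

```bash
python3 - <<'E'
from h import *
status()
d=get_image('top'); P=cloud(d)
im=rectify(d,.022,400,580,-150,120,2.5); big=cv2.convertScaleAbs(im,alpha=1.5); save(big,'rt4.png')
m=(im.astype(int).max(-1)<60).astype(np.uint8); hsv=cv2.cvtColor(im,cv2.COLOR_RGB2HSV); m|=((hsv[...,1]>110)).astype(np.uint8)
n,l,st,ce=cv2.connectedComponentsWithStats(m)
for i in range(1,n):
    if st[i,4]>2000:
        v,u=np.where(l==i); (c,s,a)=cv2.minAreaRect(np.float32(np.c_[580-v/2.5,120-u/2.5])); print(st[i,4]/6.25,np.round(c,1),wt(np.array(c)+[2.5,2.8]),np.round(s,1),round(a,1), 'z',np.round(np.percentile(P[...,2],50),3))
# heights of plate tops
for n,x,y in (('s1',-32.5,-90),('s1b',-32.5,-25),('s2',32.5,-90),('s2b',32.5,-25),('L1b',-40,60),('L1t',40,93),('L2b',40,50),('L2t',-40,16)):
    w=np.array(tw(x,y))-[2.5,2.8]; uv=proj(d,[[w[0]/1000,w[1]/1000,.022]])[0].astype(int); z=P[uv[1]-2:uv[1]+3,uv[0]-2:uv[0]+3,2]; print(n,(np.median(z)*1000).round(1),end=' ')
E
```

```text
t 31.7 grasp [ 398.5 -330.1  307.8] jaw -40.9 tilt [-0.0001  0.    ] F [-0.2 -0.1 -0.7] open 60.1 j [ 1.09  0.28 -0.64  1.7   0.18  1.22 -0.3 ]
11936.0 [490.9  44.3] [ 0.4 58.7] [112.6 124.8] 87.1 z -0.001
6091.04 [514.1 -75.9] [ 29.7 -60.2] [105.3  60.4] 87.1 z -0.001
5868.0 [446.5 -74.1] [-37.9 -61.8] [104.2  58.8] 88.2 z -0.001
s1 22.3 s1b 22.9 s2 23.2 s2b 21.8 L1b 24.7 L1t 22.3 L2b 22.6 L2t 21.3
```

View pics/rt4.png

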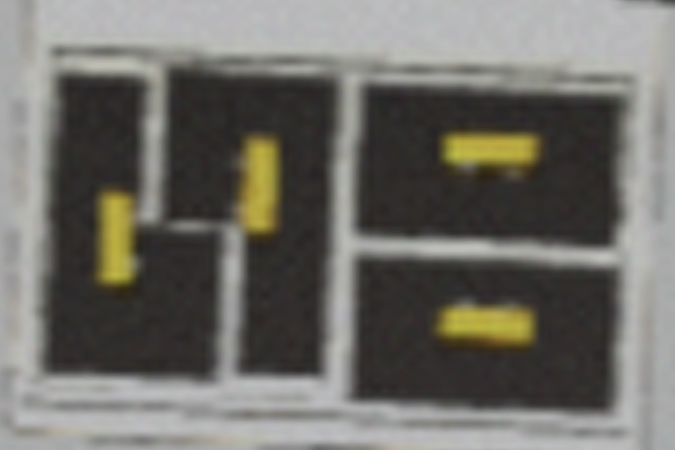

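```bash
python3 - <<'E'
from h import *
get_image('scene')
print([(np.round(q['point'],4).tolist(),round(q['p'],2)) for q in pinpoint('scene','lamp_handle')],[(np.round(q['point'],4).tolist(),round(q['p'],2)) for q in pinpoint('scene','mast')])
plan([(664,-178,308,-73)],60,step=45)
E
```

```text
[([0.6682, -0.1765, 0.2167], 0.92)] [([0.6826, -0.0276, 0.1536], 0.9), ([0.5875, -0.4244, -0.0], 0.65)]
[[60,0,41,15,4.6,0,0],[60,0,42,11,4.7,0,0],[60,0,43,8,4.6,0,0],[60,0,43,5,4.7,0,0],[60,0,44,1,4.6,0,0]]
[[60,0,43,-3,4.7,0,0],[60,-0.2,43.5,-6.2,4.6,0,0]]
```

arm_command(motion=[[60,0,41,15,4.6,0,0],[60,0,42,11,4.7,0,0],[60,0,43,8,4.6,0,0],[60,0,43,5,4.7,0,0],[60,0,44,1,4.6,0,0]])

```text
clock: 32.52
position: [0.5904, -0.2207, 0.4667]
ee_rot: [0.866, 1.392, -0.865]
force: [0.7, -0.3, 0.8]
width: 0.653
```

arm_command(motion=[[60,0,43,-3,4.7,0,0],[60,0,44,-6,4.6,0,0],[60,0,0,0,0,0,0],[60,40,0,0,0,0,0],[60,25,0,0,0,0,0]])

```text
clock: 33.15
position: [0.6643, -0.179, 0.4002]
ee_rot: [0.987, 1.337, -0.988]
force: [-0.4, 0.2, -0.6]
width: 0.652
```

```bash
python3 - <<'E'
from h import *
status(); plan([(665,-178,219,-73)],60)
E
```

```text
t 33.1 grasp [ 664.1 -179.   241.2] jaw -73.0 tilt [-0.0013 -0.0008] F [-0.4  0.2 -0.6] open 59.8 j [ 0.49  0.6  -0.52  1.37  0.3   1.25 -1.32]
[[60,22.2,1,-0.8,0,0,0.1]]
```

arm_command(motion=[[60,22,1,-1,0,0,0],[60,0,0,0,0,0,0],[18,0,0,0,0,0,0],[18,0,0,0,0,0,0],[18,0,0,0,0,0,0]], newtons=15)

```text
clock: 33.78
position: [0.6657, -0.1783, 0.3806]
ee_rot: [0.99, 1.333, -0.989]
force: [0.2, -0.0, 0.0]
width: 0.377
```

arm_command(motion=[[18,0,0,0,0,0,0],[18,0,0,0,0,0,0],[18,0,0,0,0,0,0]])

```text
clock: 34.15
position: [0.6657, -0.1779, 0.38]
ee_rot: [0.99, 1.334, -0.99]
force: [-0.6, 1.7, 2.9]
width: 0.234
```

```bash
cat >> h.py <<'E'
C=np.array([678.5,-23.8])
def arc(end,n,step=24):
    p,M=pose(); g=p+159*M[:,0]; a0=np.degrees(np.arctan2(*(g[:2]-C)[::-1]))%360; print(np.linalg.norm(g[:2]-C),'q',np.radians(a0-180-TY))
    plan([(*(C+155*np.array([np.cos(t),np.sin(t)])),218,-73) for t in np.radians(np.linspace(a0,180+TY+np.degrees(end),n+1)[1:])],18,step=step)
E
python3 - <<'E'
from h import *
status(); arc(0.02,9)
E
```

```text
t 34.1 grasp [ 665.7 -177.8  221. ] jaw -73.1 tilt [ 0.0003 -0.0003] F [-0.6  1.7  2.9] open 21.5 j [ 0.49  0.62 -0.52  1.4   0.31  1.21 -1.33]
154.55219384841698 q 1.539346293243988
[[18,2,-12,-6,-0.1,0,0],[18,1,-11.5,-5.3,0,0,0],[18,0,-11,-8,0,0,0],[18,0,-10.1,-7.4,0,0,0],[18,0,-9,-9,0,0,0]]
[[18,0,-9.2,-9.8,0,0,0],[18,0,-7,-11,0,0,0],[18,0,-7.8,-10.5,0,0,0],[18,0,-5,-12,0,0,0],[18,0,-5.9,-11.8,0,0,0]]
[[18,0,-3,-13,0,0,0],[18,0,-3.8,-12.2,0,0,0],[18,0,-1,-13,0,0,0],[18,0,-1.5,-13,0,0,0],[18,0,1,-13,0,0,0]]
[[18,0,0.9,-13.1,0,0,0],[18,0,3,-13,0,0,0],[18,0,3.3,-12.4,0,0,0]]
```

arm_command(motion=[[18,2,-12,-6,0,0,0],[18,1,-11,-6,0,0,0],[18,0,-11,-8,0,0,0],[18,0,-10,-7,0,0,0],[18,0,-9,-9,0,0,0]])

```text
clock: 34.78
position: [0.6049, -0.162, 0.379]
ee_rot: [0.991, 1.326, -0.993]
force: [-0.0, -7.9, 12.5]
width: 0.239
```

arm_command(motion=[[18,0,-9,-10,0,0,0],[18,0,-7,-11,0,0,0],[18,0,-8,-10,0,0,0],[18,0,-5,-12,0,0,0],[18,0,-6,-12,0,0,0]])

```text
clock: 35.4
position: [0.5542, -0.1199, 0.3774]
ee_rot: [0.99, 1.33, -0.997]
force: [-3.4, -8.1, 7.4]
width: 0.237
```

```bash
python3 - <<'E'
from h import *
status(); arc(0.0,4)
E
```

```text
t 35.4 grasp [ 554.1 -120.6  218.4] jaw -73.4 tilt [-0.0019  0.0046] F [-3.4 -8.1  7.4] open 21.7 j [ 0.53  0.43 -0.57  1.72  0.26  1.07 -1.41]
157.63536517342888 q 0.7129775642157684
[[18,0,-3,-13,-0.2,0.1,0.1],[18,0.3,-2.5,-13.7,-0.2,0.2,0],[18,0,-1,-14,0,0,0],[18,0,-1.7,-13.5,0,0,0],[18,0,1,-14,0,0,0]]
[[18,0.1,1.2,-13.5,0,0,0],[18,0,4,-13,0,0,0],[18,0,3.1,-13.7,0,0,0]]
```

arm_command(motion=[[18,0,-3,-13,-0.2,0,0],[18,0,-2,-14,0,0,0],[18,0,-1,-14,0,0,0],[18,0,-1,-13,0,0,0],[18,0,1,-14,0,0,0]])

```text
clock: 36.02
position: [0.5284, -0.0549, 0.3766]
ee_rot: [0.986, 1.334, -0.993]
force: [-2.2, -5.0, 2.2]
width: 0.239
```

arm_command(motion=[[18,0,1,-13,0,0,0],[18,0,4,-13,0,0,0],[18,0,3,-13,0,0,0],[18,0,0,0,0,0,0]])

```text
clock: 36.52
position: [0.5252, -0.0127, 0.3765]
ee_rot: [0.986, 1.337, -0.987]
force: [-3.9, 2.2, -0.2]
width: 0.238
```

```bash
cat >> h.py <<'E'
def lampcheck():
    d=get_image('top');P=cloud(d)
    r=(P[...,0]>.38)&(P[...,0]<.6)&(abs(P[...,1]+.03)<.2)&(P[...,2]>.16)&(P[...,2]<.2)
    n,l,st,ce=cv2.connectedComponentsWithStats(r.astype(np.uint8)); i=1+st[1:,4].argmax(); print('head',st[i,4],rect(P[l==i]))
    for c in('top','scene'):
        if c=='scene': get_image(c)
        for t in('lamp_window','lamp_handle','mast'): print(c,t,[(np.round(q['point'],4).tolist(),round(q['p'],2)) for q in pinpoint(c,t)])
E
python3 - <<'E'
from h import *
status(); arc(0.0,1); lampcheck()
E
```

```text
t 36.5 grasp [525.  -12.6 217.5] jaw -72.9 tilt [-0.0009 -0.0008] F [-3.9  2.2 -0.2] open 21.9 j [ 0.39  0.37 -0.61  1.81  0.24  1.03 -1.59]
153.89889944663722 q -0.02121158412124227
[[18,-0.5,-2.3,2.5,0.1,0,0.1]]
head 331 (array([470.4,  38. ]), array([82.8, 51.4]), 87.1)
top lamp_window [([0.4907, -0.0104, 0.1357], 0.92)]
top lamp_handle [([0.5234, -0.0123, 0.2166], 0.79)]
top mast [([0.6784, -0.0222, 0.1545], 0.67), ([0.4505, -0.4588, -0.0006], 0.26)]
scene lamp_window [([0.493, -0.0114, 0.1371], 0.85)]
scene lamp_handle [([0.5251, -0.0128, 0.2197], 0.68)]
scene mast [([0.6785, -0.0229, 0.152], 0.9), ([0.5161, -0.0758, 0.0124], 0.36), ([0.6856, 0.4042, 0.0012], 0.32)]
```

arm_command(motion=[[50,0,0,0,0,0,0],[50,0,0,0,0,0,0],[50,0,0,0,0,0,0],[50,-40,0,0,0,0,0],[50,-50,0,0,0,0,0]])

```text
clock: 37.55
position: [0.5255, -0.014, 0.4671]
ee_rot: [0.987, 1.337, -0.989]
force: [0.8, -0.5, 0.7]
width: 0.544
```

```bash
python3 - <<'E'
from h import *
status()
plan([(500,-330,290,0)],40,step=45)
E
```

```text
t 37.5 grasp [525.2 -14.  308.1] jaw -73.0 tilt [-0.0018 -0.0008] F [ 0.8 -0.5  0.7] open 49.9 j [ 0.42  0.29 -0.63  1.68  0.18  1.23 -1.53]
[[40,2,-13,33,-8.1,0,0],[40,2,-17,31,-8.1,0,0],[40,2,-22,28,-8.1,0,0],[40,2,-25,24,-8.1,0,0],[40,2,-29,21,-8.1,0,0]]
[[40,2,-31,16,-8.1,0,0],[40,2,-33,12,-8.1,0,0],[40,2,-34,7,-8.1,-0.1,0],[40,2.1,-35.3,2.1,-8.2,0,0]]
```

arm_command(motion=[[40,2,-13,33,-8.1,0,0],[40,2,-17,31,-8.1,0,0],[40,2,-22,28,-8.1,0,0],[40,2,-25,24,-8.1,0,0],[40,2,-29,21,-8.1,0,0]])

```text
clock: 38.17
position: [0.5116, -0.1913, 0.4569]
ee_rot: [0.44, 1.525, -0.441]
force: [0.8, -0.1, 0.1]
width: 0.433
```

arm_command(motion=[[40,2,-31,16,-8.1,0,0],[40,2,-33,12,-8.1,0,0],[40,2,-34,7,-8.1,0,0],[40,2,-35,2,-8.1,0,0],[40,0,0,0,0,0,0]])

```text
clock: 38.8
position: [0.499, -0.3332, 0.4478]
ee_rot: [0.004, 1.572, -0.005]
force: [0.2, -0.3, 0.3]
width: 0.435
```

```bash
cat >> h.py <<'E'
def knob(d):
    "black bar on white disc: fit in plane z=94 mm"
    im=rectify(d,.094,590,670,-220,-130,4); g=cv2.GaussianBlur(im.max(-1),(0,0),2)
    h,w=g.shape; return im,g
E
python3 - <<'E'
from h import *
status(); lampcheck()
for c in('top','scene'):
    d=get_image(c); print([(np.round(q['point'],4).tolist(),round(q['p'],2)) for q in pinpoint(c,'timer_grip')])
    P=cloud(d); r=(P[...,0]>.58)&(P[...,0]<.68)&(P[...,1]>-.23)&(P[...,1]<-.12)
    m=r&(P[...,2]>.083)&(P[...,2]<.1); print('bar',m.sum(),rect(P[m]) if m.sum()>8 else '')
    im,g=knob(d); save(im,'k_%s.png'%c)
a=[cv2.imread('pics/k_%s.png'%c) for c in('top','scene')]
cv2.imwrite('pics/k.png',np.hstack(a))
E
```

```text
t 38.8 grasp [ 498.9 -333.2  288.8] jaw -0.3 tilt [-0.0003 -0.001 ] F [ 0.2 -0.3  0.3] open 40.0 j [ 1.01  0.47 -0.75  1.53  0.33  1.28  0.2 ]
head 1629 (array([487.2, -12.9]), array([180. ,  91.4]), 86.5)
top lamp_window [([0.4898, -0.014, 0.1386], 0.89)]
top lamp_handle [([0.522, -0.013, 0.2225], 0.97)]
top mast [([0.6819, -0.0208, 0.1538], 0.8)]
scene lamp_window [([0.4917, -0.0114, 0.1364], 0.65)]
scene lamp_handle [([0.5223, -0.011, 0.2168], 0.97), ([0.6312, -0.1754, 0.0847], 0.57)]
scene mast [([0.6794, -0.0274, 0.1554], 0.73)]
[([0.685, 0.4111, -0.0032], 0.69), ([0.6277, -0.1745, 0.0853], 0.64)]
bar 64 (array([ 627.3, -176.9]), array([13.8, 49.4]), 81.4)
[([0.6279, -0.175, 0.0855], 0.77), ([0.4879, -0.0098, 0.1378], 0.32)]
bar 94 (array([ 633.8, -177.4]), array([13.4, 50.2]), 84.7)
```

View pics/k.png

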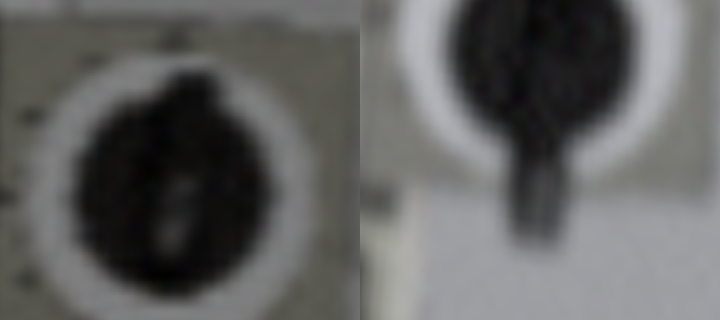

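```bash
python3 - <<'E'
from h import *
plan([(630.5,-176,170,83)],45,step=45,ang=9)
E
```

```text
[[45,12,15,13,-8.3,0,0],[45,12,13,15,-8.3,0,0],[45,12,11,17,-8.3,0,0],[45,12,8,18,-8.3,0,0],[45,12,6,19,-8.3,0,0]]
[[45,12,3,20,-8.3,0,0],[45,12,0,20,-8.3,0,0],[45,12,-3,20,-8.3,0,0],[45,12,-6,20,-8.3,0,0],[45,11.8,-8.4,18.3,-8.4,0,0]]
```

arm_command(motion=[[45,12,15,13,-8.3,0,0],[45,12,13,15,-8.3,0,0],[45,12,11,17,-8.3,0,0],[45,12,8,18,-8.3,0,0],[45,12,6,19,-8.3,0,0]])

```text
clock: 40.02
position: [0.5653, -0.2533, 0.3884]
ee_rot: [-0.569, 1.495, 0.569]
force: [0.1, -0.1, 0.2]
width: 0.488
```

arm_command(motion=[[45,12,3,20,-8.3,0,0],[45,12,0,20,-8.3,0,0],[45,12,-3,20,-8.3,0,0],[45,12,-6,20,-8.3,0,0],[45,12,-8,18,-8.3,0,0]])

```text
clock: 40.65
position: [0.6305, -0.176, 0.3283]
ee_rot: [-1.121, 1.263, 1.121]
force: [-0.2, 0.6, -0.5]
width: 0.491
```

```bash
python3 - <<'E'
from h import *
status(); plan([(630.5,-176,140,83),(630.5,-176,88,83)],45,step=30)
E
```

```text
t 40.6 grasp [ 630.5 -176.   169.3] jaw 83.2 tilt [-0. -0.] F [-0.2  0.6 -0.5] open 45.1 j [ 0.78  0.77 -1.01  1.53  0.67  1.23  1.11]
[[45,29.3,0,0,0.2,0,0],[45,26,0,0,0,0,0],[45,26,0,0,0,0,0]]
```

arm_command(motion=[[45,29,0,0,0,0,0],[45,26,0,0,0,0,0],[45,26,0,0,0,0,0],[45,0,0,0,0,0,0],[8,0,0,0,0,0,0]], newtons=25)

```text
clock: 41.28
position: [0.6304, -0.1764, 0.2488]
ee_rot: [-1.118, 1.264, 1.117]
force: [-0.1, 0.7, -0.5]
width: 0.421
```

arm_command(motion=[[8,0,0,0,0,0,0],[8,0,0,0,0,0,0],[8,0,0,0,0,0,0],[8,0,0,0,0,0,0]])

```text
clock: 41.78
position: [0.6302, -0.176, 0.2485]
ee_rot: [-1.118, 1.264, 1.118]
force: [-0.5, 1.7, 5.0]
width: 0.152
```

```bash
python3 - <<'E'
from h import *
status(); lampcheck()
E
```

```text
t 41.8 grasp [ 630.4 -176.    89.5] jaw 83.0 tilt [-0.0009  0.0004] F [-0.5  1.7  5. ] open 14.0 j [ 0.75  0.84 -0.96  1.6   0.75  1.1   1.05]
head 1626 (array([486.8, -12.7]), array([180.5,  91.5]), 86.4)
top lamp_window [([0.4886, -0.0121, 0.1397], 0.81)]
top lamp_handle [([0.5217, -0.0134, 0.2179], 0.72)]
top mast [([0.6814, -0.0207, 0.1551], 0.97)]
scene lamp_window [([0.4878, -0.0101, 0.1348], 0.7)]
scene lamp_handle [([0.5262, -0.0099, 0.2183], 0.72)]
scene mast [([0.6807, -0.0251, 0.1512], 0.78), ([0.6856, 0.4051, -0.0008], 0.55)]
```

arm_command(motion=[[8,0,0,0,9,0,0],[8,0,0,0,9,0,0],[8,0,0,0,9,0,0],[8,0,0,0,9,0,0],[8,0,0,0,9,0,0]])

```text
clock: 42.8
position: [0.6303, -0.1758, 0.2484]
ee_rot: [-0.514, 1.508, 0.515]
force: [-1.6, 2.3, 4.1]
width: 0.146
```

arm_command(motion=[[8,0,0,0,9,0,0],[8,0,0,0,9,0,0],[8,0,0,0,9,0,0],[8,0,0,0,9,0,0],[8,0,0,0,5,0,0]])

```text
clock: 43.42
position: [0.6304, -0.1757, 0.2484]
ee_rot: [0.045, 1.569, -0.044]
force: [0.8, 2.6, 4.4]
width: 0.152
```

arm_command(motion=[[8,0,0,0,0,0,0],[8,0,0,0,0,0,0]])

```text
clock: 43.68
position: [0.6304, -0.1758, 0.2484]
ee_rot: [0.04, 1.569, -0.039]
force: [0.6, 2.9, 6.2]
width: 0.147
```

```bash
python3 - <<'E'
from h import *
status()
E
```

```text
t 43.7 grasp [ 630.7 -175.7   89.4] jaw -2.9 tilt [0.0006 0.0014] F [0.6 2.9 6.2] open 13.5 j [ 0.58  0.72 -0.62  1.62  0.48  0.96 -0.25]
```

Exactly on the mark by the gripper. Release, rise and clear away.

arm_command(motion=[[45,0,0,0,0,0,0],[45,0,0,0,0,0,0],[45,0,0,0,0,0,0],[45,0,0,0,0,0,0],[45,-20,0,0,0,0,0]])

```text
clock: 44.3
position: [0.6293, -0.1766, 0.267]
ee_rot: [0.042, 1.574, -0.042]
force: [0.7, -0.2, -0.8]
width: 0.486
```

arm_command(motion=[[45,-50,0,0,0,0,0],[45,-50,0,0,0,0,0],[45,-50,0,0,0,0,0],[45,-30,0,0,0,0,0],[45,0,-45,0,0,0,0]])

```text
clock: 44.92
position: [0.6286, -0.2167, 0.4537]
ee_rot: [0.037, 1.563, -0.035]
force: [0.5, -0.0, -0.2]
width: 0.488
```

arm_command(motion=[[45,0,-45,-20,0,0,0],[45,0,-45,-40,0,0,0],[45,0,-30,-40,0,0,0],[45,0,0,-20,0,0,0],[45,0,0,0,0,0,0]])

```text
clock: 45.55
position: [0.5001, -0.3352, 0.4494]
ee_rot: [0.042, 1.57, -0.045]
force: [-0.2, 0.7, -0.3]
width: 0.489
```

```bash
python3 - <<'E'
from h import *
status(); lampcheck()
for c in('top','scene'):
    d=get_image(c); print([(t,np.round(q['point'],3).tolist()) for t in('timer_grip','beaker','flask','bottle') for q in pinpoint(c,t)[:1]])
    P=cloud(d); r=(P[...,0]>.58)&(P[...,0]<.68)&(P[...,1]>-.23)&(P[...,1]<-.12)
    m=r&(P[...,2]>.083)&(P[...,2]<.1); print('bar',m.sum(),rect(P[m]) if m.sum()>8 else '')
    plates(c,d=d)
save(cv2.resize(d['frame'][140:300,130:510],None,fx=2.1,fy=2.1,interpolation=cv2.INTER_CUBIC),'end.png')
E
```

```text
t 45.5 grasp [ 500.2 -335.4  290.4] jaw -3.2 tilt [-0.0014  0.0007] F [-0.2  0.7 -0.3] open 44.9 j [ 0.98  0.46 -0.7   1.52  0.3   1.27  0.18]
head 1625 (array([487. , -12.9]), array([180.5,  91.6]), 86.2)
top lamp_window [([0.4892, -0.0138, 0.1362], 0.81)]
top lamp_handle [([0.5233, -0.0117, 0.2183], 0.79), ([0.6863, 0.4127, 0.0004], 0.48)]
top mast [([0.679, -0.0243, 0.1541], 0.82), ([0.503, 0.0151, 0.015], 0.53)]
scene lamp_window [([0.4879, -0.0123, 0.1367], 0.88)]
scene lamp_handle [([0.5265, -0.0092, 0.2197], 0.96)]
scene mast [([0.68, -0.0254, 0.1518], 0.78), ([0.4882, -0.0096, 0.1366], 0.37)]
[('timer_grip', [0.628, -0.175, 0.084]), ('bottle', [0.686, 0.412, -0.001])]
bar 64 (array([ 628. , -177.5]), array([46.8, 15.6]), 89.5)
lug [333. 235.] [444. -74.  58.] (array([444.2, -73.9]), array([ 7.8, 33.8]), 0.2)
dark 250 [289. 231.] (array([489.6,  65.7]), array([118. ,  69.2]), 0.2)
dark 358 [334. 238.] (array([444.7, -74.9]), array([102.5,  56. ]), 89.8)
[('timer_grip', [0.632, -0.174, 0.089]), ('beaker', [0.448, -0.458, 0.001]), ('flask', [0.589, -0.424, 0.004]), ('bottle', [0.689, 0.407, -0.0])]
bar 117 (array([ 633.3, -177.2]), array([48.9, 14.3]), 85.5)
lug [297. 212.] [454. -75.  47.] (array([451.5, -75.3]), array([15.7, 34.2]), 2.1)
lug [346. 214.] [491.  70.  57.] (array([487.8,  70.4]), array([10.5, 33.9]), 83.6)
lug [300. 227.] [522. -77.  50.] (array([519.8, -76.9]), array([32.9, 14.5]), 81.7)
dark 930 [299. 224.] (array([482.6, -72.1]), array([103.4, 125.7]), 88.7)
dark 488 [345. 222.] (array([492.9,  64.8]), array([ 70.2, 119.5]), 87.0)
```

```bash
python3 -c "
from cell import arm
print(arm.sign_off())"
```

```text
the job is handed in; nothing more can be done
None
```

The job is done and handed in at about 45 s on the robot's clock. I swung the lamp aside to about 1.5 rad and laid all four plates in the tray, strips side by side and the L's nested. Then I swung the lamp back and turned the timer clockwise to the quarter-turn mark.

- **Plates:** the unobstructed top view, taken before the lamp went back, showed all four lugs up and no overlaps. Heights were 21–25 mm against the expected 22 mm, so all lie flat on the floor. Both strips sit a few millimetres off their planned spots. The gap to the wall is only about 2 mm for one strip at the robot side and for the other at the lamp-parking side.
- **Lamp:** the head is about 1–2 mm from the tray's centre and turned 0.5–0.9° from square. The two cameras disagreed by 3–6 mm on absolute positions, so I compared head and tray within the top camera.
- **Timer:** the gripper's angle put the knob on the mark. The cameras read the bar at 85.5° and 89.5°, against a target of 87°.
- **Bystanders:** the last look found the beaker, flask and bottle where they started; the beaker and flask were seen by only one camera.
- **Checks that failed:** the last overview picture could not be viewed because the picture limit was reached. After the lamp went back, plate angles read up to about 3° off for one strip and one L, but the lamp was hiding part of them. I went by the earlier clear view.

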